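Hook the punch chest shut, then slide out the work board and hold it

ROBOT

A 6-joint arm with a two-finger parallel gripper is mounted at the origin on the work surface. World frame = base frame: x ahead of the robot, y to its left, z up, the work surface at z = 0. Lengths are in mm, angles in rad, forces in N, time in s.
With the tool pointing down it reaches from about 275 to 1000 mm from the base axis. Payload 8.4 kg.
Tool frame: the origin (TCP) lies on the centre line of the jaws, within the pads' length; the fingertips stand r.tip_reach ahead of it and the grasp point (between the pads) lies 3 mm ahead of it (r.tip_reach is the distance from the TCP to the fingertips, in mm); z points along the fingers, y is the direction in which the jaws open and shut (so a half turn about z gives the same grasp; the last joint's range is limited). The gripper opens to 85 mm and grips with 20 to 120 N. Pads are 22 mm wide; open, the fingers measure 114 mm over their backs; the gripper's body (76 mm by 85 mm) begins 54 mm behind the grasp point. The pads swing forward as they close: fully open they stand 13 mm farther back than shut.
Start: joints at [-1.113, 0.353, 1.633, -0, 1.155, -0.002], TCP at [277.355, -560.091, 231.481] pointing down, gripper open.
Joint ranges: [-2.63, 2.63], [-0.92, 2.1], [0.06, 2.66], [-1.3, 4.44], [0, 2.69], [-3.02, 3.02]. Speed limits (rad/s): [2.22, 2.22, 2.79, 3.14, 3.14, 3.14].

INTERFACE

Orientations are given as [roll, pitch, yaw] about the fixed x, y, z axes, in that order (R = Rz(yaw) Ry(pitch) Rx(roll)).
In Python, from rig import sense, optics, r, nets gives the robot as it stands. The module is installed in compiled form; this text tells all that it offers.
- The arm moves only by the tool carry_out, never from a script. Its argument "increments" is a list that holds one entry, the list of rows, each a list of 6 numbers: the shift along the tool's x, y, z normalised to -1 to 1, where 1 is 40 cm, then the turn, a rotation vector about the tool's x, y, z normalised to -1 to 1, where 1 is 60 degrees. A call has 1 to 5 rows; each row is the pose to reach, as a shift and turn from the pose commanded when the call began, along the tool's axes at that moment; what a row does not reach only later rows make up. A row lasts 1/12 s, in which the tool goes at most 41.7 mm and 7.16 degrees, less where a joint would pass 70% of its speed; a pose out of reach is approached as far as the arm can. A call with a number of a shift or a turn outside -1 to 1 is refused whole. A call with a gripper value outside its range is refused whole. "hand" is the closure, from 0 (fully open) to 1 (shut), set as the call begins (left out, the last holds). The fingers move at their own pace and stop on an object; "squeeze" is the grip in N (left out, the last holds). Time passes only in rows, so rows that repeat a pose let the fingers close. It gives the time, the measured TCP pose, the force and the opening at its end, in the units of the state.
- sense(): the state, without advancing time (a new reading comes with each control period).
- optics.grab_frame(name): name is "scene" or "top"; returns a dict with "img" (384x512x3 uint8, red, green, blue), "range_z" (384x512 float32, mm along the optical axis (not along the pixel's ray), 0 where there is no reading), "fov_y" (degrees; the focal length in pixels is half the picture's height over the tangent of half this angle, whatever the lens; pixels are square), "cx", "cy" (the principal point, pixels), "R" (3x3) and "t" (3): a world point X has camera coordinates R X + t. Camera axes: x right, y down, z forward; pixel columns grow to the right and rows downward; lengths in mm; the calibration is good to about 2 mm. A picture is of the moment at which its call begins.
- r.sign_off(): hands the job in, once; it reports no verdict.
Trained networks look in the newest picture that a camera, given by its name, has taken for a name from the list of things; names that differ only in an ending like _2 or _b are one class to them, and where a whole thing is asked for, a point or a joint stands for the part that bears it (a point fixed in the world has none). Each returns a list of dicts, best first, with "confidence" (0 to 1); they miss things now and then, are a little off and sometimes report something else, mostly with a low value. They report only what shows in the picture. A call takes as long as a camera call. They do not tell look-alikes from the thing itself.
- nets.trace(target, camera): "mask" (384x512 bool, what is visible of it).
- nets.tip_of(target, camera): "point" ([x, y, z] in mm, in world coordinates, good to about 4 mm: a listed point, or the origin of a listed thing).
The state is a dict: "clock": time; "qpos": joint angles; "qvel": joint speeds; "joint_efforts": joint torques, N m; "eef_pos": TCP position; "tcp_rot": TCP orientation; "contact_force": force on the tool from outside, world axes, zero at the start; "wrist_torque": the same for the moment, N m; "opening": opening from 0.0 (shut) to 1.0 (fully open).
Only numpy, scipy, OpenCV 4.12 (cv2) and the standard library are available. Lean on these libraries where they do the work, as an engineer would, in place of code of your own. Each camera call takes 0.05 s, during which the arm holds its last target.

TASK

A slotted wooden work board lies on top of the small grey punch chest, which serves as its stand. First press the chest's steel hook down until it rests in its catch, so the lid cannot shift; then slide the board outward along the lid, the way its slotted end points, without lifting it off, until the line scribed across it is right over the lid's edge and the board points straight out, square to that edge. That far out it would tip over, so finish with the gripper still on it, holding it flat and level on the lid: do not let go, and leave the other things on the bench where they are.

Things in the scene. Friction and masses are not known exactly. Their poses are not given: they have to be found in the camera images.
- chest: Punch chest, a grey-painted box with its lid down, fixed to the bench, 130 mm (its x) by 220 mm (its y) by 90 mm high with a flat lid. Origin at the centre of its underside; its y points outward, the way the work board slides; its +x side face, away from the robot, carries the hook. The chest stands turned by up to 0.3 rad.
- deck_edge (a point): Middle of the top edge of the lid on the outward (+y) side, on the lid's surface 90 mm above the bench; axes as the chest's.
- board: Work board: loose pale wooden board, 220 mm long, 50 mm wide, 18 mm thick, about 0.15 kg, flat on the lid. Origin at the centre of its underside; y along its length towards its outer end, which has a slot 22 mm wide and 35 mm deep; x across; z up. Its balance point is 23 mm outward of the scribed line, so let go with the line at the lid's edge it tips off.
- board_line (a point): Middle of the dark line, 4 mm wide, scribed across the top face of the work board, 140 mm from its slotted outer end and 80 mm from its plain tail end. Axes as the board's: y towards its outer end.
- board_tail (a point): Point inside the work board on its centre line, half-way up its thickness, 35 mm from its tail end and 45 mm from the line: a good place to pinch it across its 50 mm width from above.
- latch (a joint): Angle of the steel hook on the chest's +x side face: 0 = closed, resting in its catch, sloping 30 degrees below level; grows as the hook is swung up (at about 0.52 rad it is level, pointing to the chest's +y). It turns about the chest's x axis through latch_pivot, stays where it is left, and needs about 2 N at its cross peg.
- latch_pivot (a point): Hinge point of the hook, 6 mm off the chest's +x side face, 70 mm above the bench; axes as the chest's.
- latch_peg (a point): Middle of the hook's round cross peg, 10 mm in diameter, 60 mm from the hinge, which stands out level along the chest's x to 46 mm from the side face; this point is 28 mm off that face and 22 mm farther out than latch_pivot. Press the peg down from above to close the hook; closed, its centre is 40 mm above the bench.
- tray: Bystander: open steel scrap tray 120 x 100 x 28 mm on the bench beside the chest's outward side, below the overhang. Origin: centre of underside.
- jar: Bystander: small amber jar, 44 mm across, 55 mm high. Origin: centre of underside.
- block: Bystander: flat steel bench block 60 x 60 x 22 mm. Origin: centre of underside.
- loupe: Bystander: short black ring-shaped eyepiece, 44 mm across, 20 mm high, on the robot's side of the chest. Origin: centre of underside.
- hammer: Bystander: small hammer lying on the bench, 240 mm long.
- dish: Bystander: white bowl 90 mm across, 30 mm high. Origin: centre of underside.
- stamps: Bystander: wooden block 110 x 70 x 35 mm with short steel punches standing in it. Origin: centre of underside.
Mind the look-alikes: they are no part of the job. Leave any purple or turquoise look-alike of the board alone.

How it is judged:
By the outcome, as a careful person would: the job done as asked, in the order asked, and still so for the second after the job is handed in, while the arm keeps its last pose, push and grip.
It also fails if it takes over 48 s, if anything falls off the work surface, if the arm or the gripper's body presses on something with over 40 N, if the wrist force passes 120 N, or if a joint passes its speed limit or range.

## Working session

There is one attempt and no reset: what is moved stays moved. The work goes in short steps, Python scripts to look and compute and a tool call to move; the robot and the scene stay as the last step left them, time stands still between calls to the robot, and variables do not carry over. Pictures are saved under pics/ and viewed, and the job is handed in when it is done.

Besides the shell and the picture viewer there is one more tool, called after ">>>" by a JSON object that holds its "name" and its "arguments", one argument or row to a line. carry_out: Moves the arm, as the interface text tells. Its arguments: {"type":"object","properties":{"increments":{"type":"array","items":{"type":"array","items":{"type":"array","items":{"type":"number","minimum":-1,"maximum":1}}}},"hand":{"type":"number"},"squeeze":{"type":"number"}},"required":["increments"]}

```bash
mkdir -p pics; ls; cat > h.py <<'E'
import numpy as np, cv2
from rig import sense, optics, r, nets
def px2w(f,u,v,d=None,z=None):
    fl=f["img"].shape[0]/2/np.tan(np.radians(f["fov_y"])/2)
    ray=np.array([(u-f["cx"])/fl,(v-f["cy"])/fl,1.0]); R=np.array(f["R"]);t=np.array(f["t"])
    o=-R.T@t; w=R.T@ray
    if z is not None: return o+w*(z-o[2])/w[2]
    return o+w*d
def cloud(f):
    fl=f["img"].shape[0]/2/np.tan(np.radians(f["fov_y"])/2)
    H,W=f["range_z"].shape; u,v=np.meshgrid(np.arange(W),np.arange(H)); d=f["range_z"]
    P=np.stack([(u-f["cx"])/fl*d,(v-f["cy"])/fl*d,d],-1)
    return (P-np.array(f["t"]))@np.array(f["R"])
def w2px(f,X):
    fl=f["img"].shape[0]/2/np.tan(np.radians(f["fov_y"])/2)
    c=np.array(f["R"])@np.array(X)+np.array(f["t"]); return c[:2]/c[2]*fl+np.array([f["cx"],f["cy"]])
def save(f,n,crop=None,s=1.5):
    im=f["img"][...,::-1]
    if crop: a,b,c,d=crop; im=im[b:d,a:c]
    cv2.imwrite("pics/"+n,cv2.resize(im,None,fx=s,fy=s,interpolation=cv2.INTER_CUBIC))
E
python3 - <<'E'
from h import *
print(sense()); print(r.tip_reach)
for c in("top","scene"):
    f=optics.grab_frame(c); save(f,c+"0.png"); np.savez(c+"0.npz",**f); print(c,-np.array(f["R"]).T@np.array(f["t"]),f["fov_y"])
    for n in ["chest","deck_edge","board","board_line","board_tail","latch_pivot","latch_peg","tray","loupe","jar","block","hammer","dish","stamps"]:
        print(n,[(np.round(x["point"],0).tolist(),round(x["confidence"],2)) for x in nets.tip_of(n,c)])
E
```

```text
pics
{'clock': 0.0, 'qpos': array([-1.11336344e+00,  3.53665884e-01,  1.63413668e+00,  2.91223713e-05,
        1.15517273e+00, -2.41728874e-03]), 'qvel': array([ 6.52936819e-04,  6.48472921e-04, -7.77063098e-05,  9.75670141e-04,
        7.85131426e-04, -3.95530821e-04]), 'joint_efforts': array([-5.44982875e-03, -6.05265999e+01, -3.42072773e+01, -4.33687583e-04,
        9.29546775e-03, -1.00347532e-05]), 'eef_pos': array([ 277.17493571, -559.65417349,  230.74950547]), 'tcp_rot': array([-3.14021009e+00, -2.99688928e-05,  4.59838373e-01]), 'contact_force': array([-0.52827798,  0.34097785,  0.22585345]), 'wrist_torque': array([-0.04399698, -0.00829294,  0.00217938]), 'opening': 1.000567482048883}
22.0
top [ 413.86028174   26.67627062 1204.74166802] 54.65707860962349
chest [([548.0, -90.0, 1.0], 0.87), ([591.0, -446.0, 2.0], 0.57)]
deck_edge [([564.0, 18.0, 87.0], 0.97), ([562.0, -67.0, 89.0], 0.66)]
board [([560.0, -61.0, 91.0], 0.89), ([278.0, -230.0, -2.0], 0.89), ([337.0, 232.0, 3.0], 0.72), ([372.0, 413.0, 0.0], 0.6)]
board_line [([283.0, -203.0, 18.0], 0.91), ([304.0, 236.0, 22.0], 
[... 657 characters left out ...]
6.0, 438.0, -0.0], 0.25)]
board [([562.0, -61.0, 89.0], 0.91), ([337.0, 230.0, 4.0], 0.69), ([282.0, -233.0, 2.0], 0.58), ([596.0, -446.0, -4.0], 0.27)]
board_line [([306.0, 232.0, 22.0], 0.94), ([557.0, -94.0, 110.0], 0.77), ([282.0, -202.0, 20.0], 0.77)]
board_tail [([264.0, 236.0, 8.0], 0.92), ([285.0, -156.0, 12.0], 0.64)]
latch_pivot [([612.0, -145.0, 69.0], 0.9)]
latch_peg [([642.0, -88.0, 88.0], 0.59), ([552.0, -140.0, 95.0], 0.47), ([612.0, -145.0, 69.0], 0.21)]
tray [([556.0, 106.0, 2.0], 0.87)]
loupe [([421.0, -50.0, -0.0], 0.54)]
jar [([641.0, -257.0, 0.0], 0.82)]
block [([700.0, 22.0, -1.0], 0.86)]
hammer []
dish [([597.0, 437.0, 1.0], 0.79)]
stamps [([368.0, 417.0, -2.0], 0.59)]
```

View pics/top0.png

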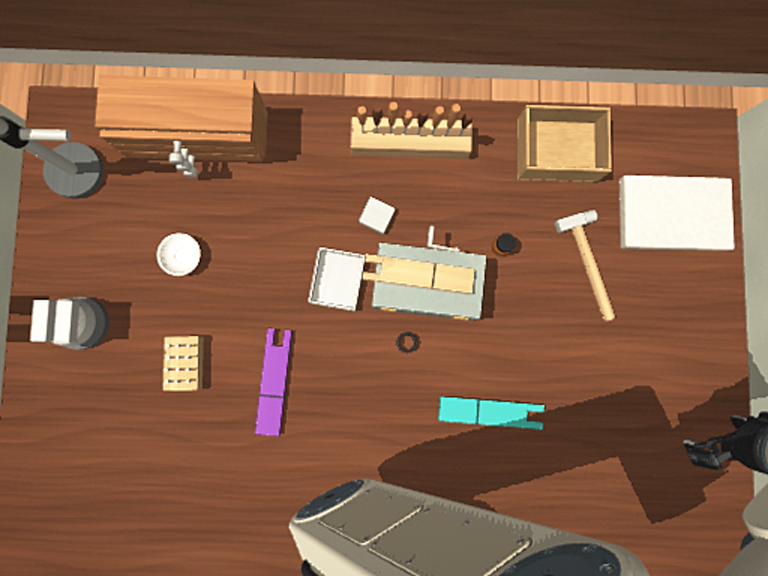

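View pics/scene0.png

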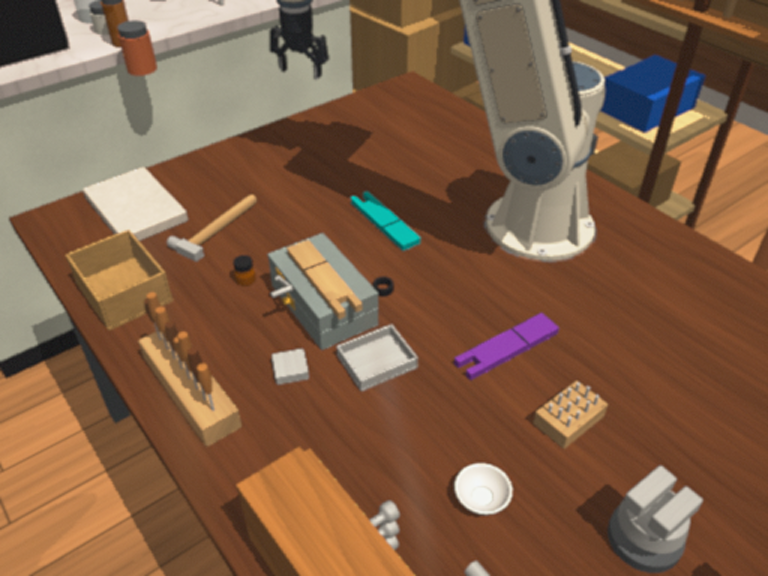

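```bash
python3 - <<'E'
from h import *
f=dict(np.load("top0.npz")); print(w2px(f,[548,-90,90]))
a=w2px(f,[548,-90,90]).astype(int)
save(f,"top_crop.png",(a[0]-75,a[1]-65,a[0]+75,a[1]+65),5)
P=cloud(f)
# lid & board from depth near the chest
X=P.reshape(-1,3); near=(abs(X[:,0]-548)<110)&(abs(X[:,1]+80)<150)
for lo,hi,n in((84,96,"lid"),(102,116,"board")):
    m=near&(X[:,2]>lo)&(X[:,2]<hi)
    rc=cv2.minAreaRect(X[m][:,:2].astype(np.float32)); print(n,m.sum(),rc,np.median(X[m][:,2])); print(cv2.boxPoints(rc).round(1).tolist())
g=dict(np.load("scene0.npz")); a=w2px(g,[560,-70,90]).astype(int)
save(g,"scene_crop.png",(a[0]-75,a[1]-65,a[0]+75,a[1]+65),5)
X=cloud(g).reshape(-1,3); near=(abs(X[:,0]-548)<110)&(abs(X[:,1]+80)<150)
for lo,hi,n in((84,96,"lid"),(102,116,"board")):
    m=near&(X[:,2]>lo)&(X[:,2]<hi)
    rc=cv2.minAreaRect(X[m][:,:2].astype(np.float32)); print(n,m.sum(),rc,np.median(X[m][:,2])); print(cv2.boxPoints(rc).round(1).tolist())
E
```

```text
[286.41869183 186.63756823]
lid 2035 ((571.5917358398438, -80.72724914550781), (241.04795837402344, 173.60092163085938), 84.5819091796875) 89.80972463604029
[[473.79998779296875, -192.5], [646.5999755859375, -208.89999389648438], [669.4000244140625, 31.100000381469727], [496.6000061035156, 47.5]]
board 1145 ((559.5974731445312, -65.50789642333984), (219.47225952148438, 50.45100784301758), 83.54063415527344) 107.7166048509901
[[522.2000122070312, -171.6999969482422], [572.2999877929688, -177.39999389648438], [597.0, 40.70000076293945], [546.9000244140625, 46.400001525878906]]
lid 1388 ((570.0078735351562, -79.69915771484375), (249.26025390625, 177.80953979492188), 84.19835662841797) 90.69323955733445
[[469.0, -194.6999969482422], [645.9000244140625, -212.6999969482422], [671.0999755859375, 35.29999923706055], [494.20001220703125, 53.29999923706055]]
board 871 ((557.9237060546875, -64.71028900146484), (223.00787353515625, 52.854270935058594), 83.25272369384766) 108.5679478957051
[[518.5999755859375, -172.3000030517578], [571.0999755859375, -178.5], [597.2999877929688, 42.900001525878906], [544.7999877929688, 49.099998474121094]]
```

View pics/top_crop.png

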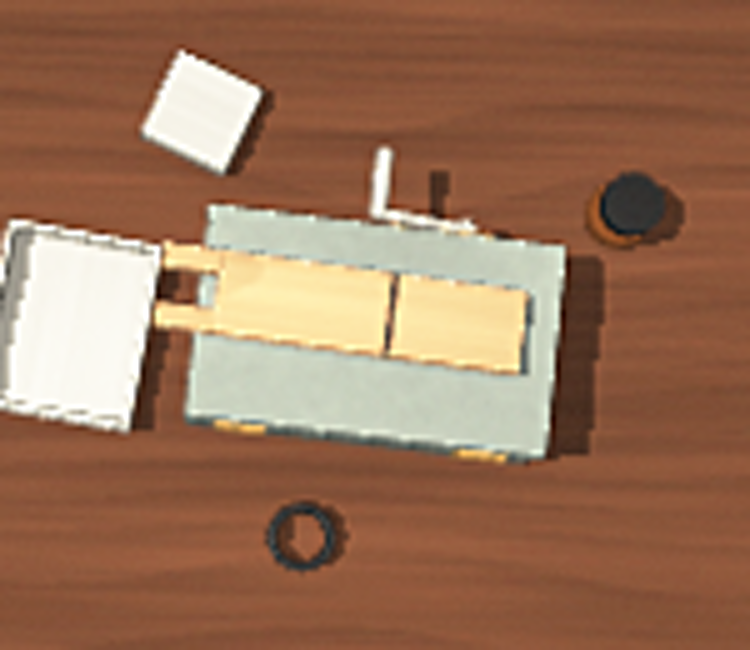

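View pics/scene_crop.png

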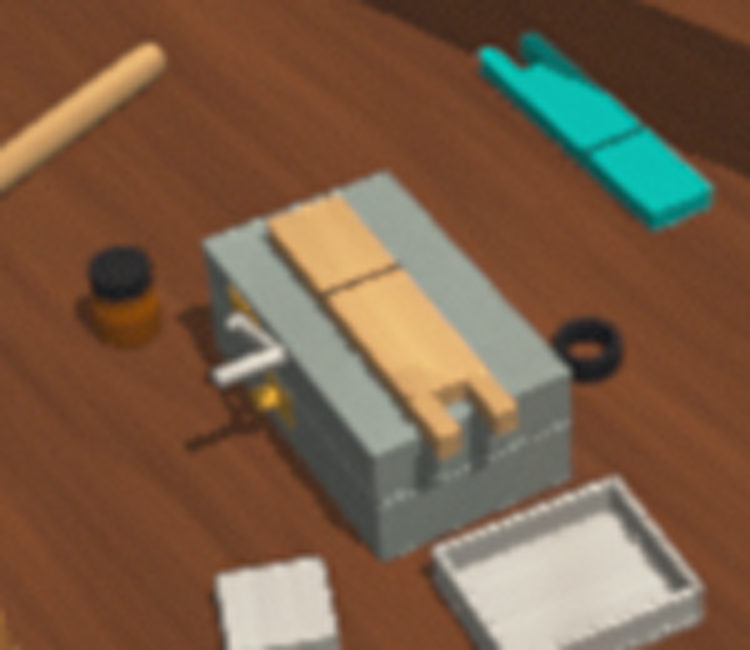

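The pictures show the real pale board on the grey chest at (425,275) px in the full top view. The look-alikes are purple (272,382) and turquoise (490,412), both on the bench. The crop confirms the choice: the pale board with the dark line at crop (393,315). The hook's peg sticks up at crop (383,185), so the hook is open. Next I'll rectify the lid plane for a precise fit.

```bash
cat >> h.py <<'E'
def warp(f,z,x0=440,x1=700,y0=-230,y1=80,s=2):
    # out image: col = (y1-y)*s , row=(x1-x)*s
    W=[(x0,y0),(x0,y1),(x1,y0),(x1,y1)]
    src=np.float32([w2px(f,[a,b,z]) for a,b in W]); dst=np.float32([((y1-b)*s,(x1-a)*s) for a,b in W])
    return cv2.warpPerspective(f["img"],cv2.getPerspectiveTransform(src,dst),(int((y1-y0)*s),int((x1-x0)*s)),flags=cv2.INTER_LINEAR)
E
python3 - <<'E'
from h import *
s=2
for c in("top","scene"):
    f=dict(np.load(c+"0.npz"))
    w=warp(f,90); cv2.imwrite(f"pics/w90_{c}.png",w[...,::-1])
    hsv=cv2.cvtColor(w,cv2.COLOR_RGB2HSV)
    P=cloud(f)
    m=((P[...,2]>84)&(P[...,2]<97)).astype(np.uint8)*255
    ff=dict(f); ff["img"]=m; mw=warp(ff,90); 
    mb=((P[...,2]>=100)&(P[...,2]<116)).astype(np.uint8)*255; ff["img"]=mb; bw=warp(ff,108)
    for n,a in(("lid",cv2.morphologyEx((cv2.max(mw,warp(ff,90))>127).astype(np.uint8),cv2.MORPH_OPEN,np.ones((41,41)))),("board",cv2.morphologyEx((bw>127).astype(np.uint8),cv2.MORPH_OPEN,np.ones((15,15))))):
        cs=max(cv2.findContours(a,0,2)[0],key=cv2.contourArea)
        rc=cv2.minAreaRect(cs); b=cv2.boxPoints(rc)
        print(c,n,"ctr",(700-rc[0][1]/s).__round__(1),(80-rc[0][0]/s).__round__(1),"size",np.array(rc[1])/s,"ang",rc[2], "corners",[(round(700-q[1]/s,1),round(80-q[0]/s,1)) for q in b])
E
```

```text
top lid ctr 548.7 -88.6 size [222.42164612 132.03218079] ang 5.365631103515625 corners [(np.float32(493.4), np.float32(28.3)), (np.float32(624.8), np.float32(15.9)), (np.float32(604.0), np.float32(-205.5)), (np.float32(472.6), np.float32(-193.2))]
top board ctr 559.4 -65.8 size [221.28012085  53.35626221] ang 6.598715782165527 corners [(np.float32(545.6), np.float32(47.2)), (np.float32(598.6), np.float32(41.0)), (np.float32(573.2), np.float32(-178.8)), (np.float32(520.2), np.float32(-172.7))]
scene lid ctr 550.0 -86.4 size [224.83442688 136.33978271] ang 5.430050849914551 corners [(np.float32(492.8), np.float32(32.0)), (np.float32(628.5), np.float32(19.1)), (np.float32(607.2), np.float32(-204.7)), (np.float32(471.5), np.float32(-191.8))]
scene board ctr 559.5 -62.8 size [226.4402771   55.33976746] ang 6.519801616668701 corners [(np.float32(544.9), np.float32(52.8)), (np.float32(599.9), np.float32(46.5)), (np.float32(574.2), np.float32(-178.4)), (np.float32(519.2), np.float32(-172.2))]
```

View pics/w90_top.png

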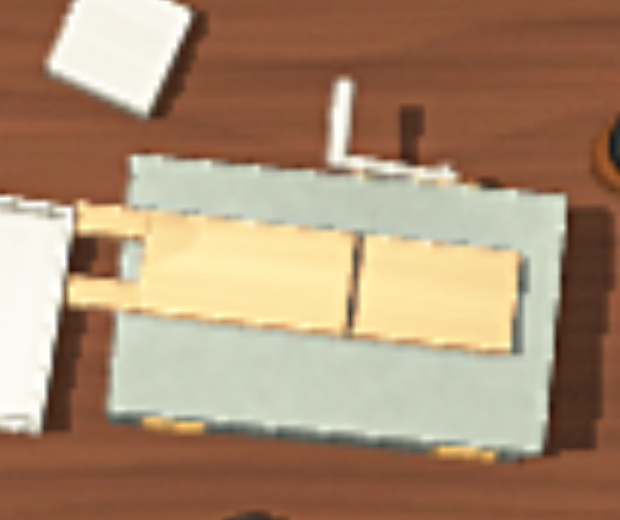

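View pics/w90_scene.png

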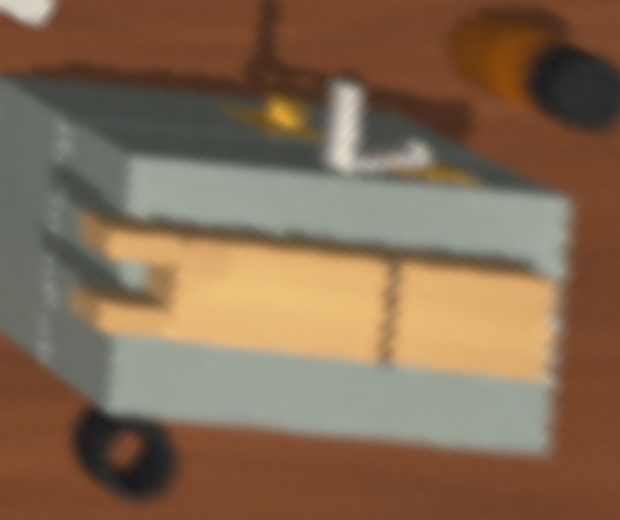

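```bash
cat >> h.py <<'E'
from scipy.spatial.transform import Rotation as Ro
def inc(x,y,z,yaw,roll=np.pi,pitch=0):
    s=sense(); R0=Ro.from_euler('xyz',s["tcp_rot"]); R1=Ro.from_euler('xyz',[roll,pitch,yaw])
    d=R0.inv().apply(np.array([x,y,z])-s["eef_pos"]); rv=(R0.inv()*R1).as_rotvec()
    print("t",round(s["clock"],2),"pos",np.round(s["eef_pos"],1),"rot",np.round(s["tcp_rot"],4),"F",np.round(s["contact_force"],1),"op",round(s["opening"],2))
    print("inc",np.round(d/400,4).tolist(),np.round(rv/np.radians(60),4).tolist(),"rows",np.linalg.norm(d)/41.7,np.degrees(np.linalg.norm(rv))/7.16)
C=np.array([547.6,-89.3]); TH=-0.094
cx=np.array([np.cos(TH),np.sin(TH)]); cy=np.array([-np.sin(TH),np.cos(TH)])
def ch(a,b): return C+a*cx+b*cy
def toch(p): d=np.array(p[:2])-C; return d@cx,d@cy
E
python3 - <<'E'
from h import *
for p in([643,-92],[642,-88],[617,-149],[612,-145],[559.4,-65.8],[546.7,-175.7]): print(p,np.round(toch(p),1))
p=ch(95,5); print(p); inc(*p,180,np.pi/2+TH)
E
```

```text
[643, -92] [95.2  6.3]
[642, -88] [93.9 10.2]
[617, -149] [ 74.7 -52.9]
[612, -145] [ 69.3 -49.4]
[559.4, -65.8] [ 9.5 24.5]
[546.7, -175.7] [  7.2 -86.1]
[642.64990711 -93.23892863]
t 1.5 pos [ 277.4 -560.1  231.5] rot [3.1416 0.     0.4598] F [0.3 0.1 0.6] op 1.0
inc [1.3363, -0.6407, 0.1287] [0.0, 0.0, -0.9712] rows 14.269000314001193 8.138378730662257
```

>>> {"name": "carry_out", "arguments": {
  "increments": [
    [[0.09, -0.042, 0.0, 0, 0, -0.1], [0.18, -0.084, 0.0, 0, 0, -0.2], [0.27, -0.126, 0.0, 0, 0, -0.3], [0.36, -0.168, 0.0, 0, 0, -0.4], [0.45, -0.21, 0.0, 0, 0, -0.5]]
  ],
  "hand": 1,
  "squeeze": 40
}}

```text
clock: 1.92
eef_pos: [402.2, -403.5, 231.6]
tcp_rot: [3.141, 0.0, 0.988]
contact_force: [1.0, -0.4, 0.8]
opening: 0.3
```

```bash
python3 -c "
from h import *
inc(*ch(95,5),170,np.pi/2+TH); print(r.tip_reach)"
```

```text
t 1.92 pos [ 402.2 -403.5  231.6] rot [3.1413 0.     0.9881] F [ 1.  -0.4  0.8] op 0.3
inc [0.9785, 0.0751, 0.154] [0.0003, 0.0001, -0.4667] rows 9.528412188234787 3.9110342231700685
22.0
```

>>> {"name": "carry_out", "arguments": {
  "increments": [
    [[0.1, 0.0075, 0.0, 0, 0, -0.1], [0.2, 0.015, 0.0, 0, 0, -0.2], [0.3, 0.02, 0.0, 0, 0, -0.3], [0.4, 0.03, 0.0, 0, 0, -0.4], [0.49, 0.0375, 0.0, 0, 0, -0.466]]
  ]
}}

```text
clock: 2.33
eef_pos: [523.7, -248.1, 231.7]
tcp_rot: [3.141, -0.0, 1.477]
contact_force: [0.4, -1.5, 0.2]
opening: 0.001
```

```bash
python3 -c "
from h import *
inc(*ch(95,5),170,np.pi/2+TH)"
```

```text
t 2.33 pos [ 523.7 -248.1  231.7] rot [ 3.141  -0.      1.4774] F [ 0.4 -1.5  0.2] op 0.0
inc [0.4131, 0.2598, 0.1545] [0.0006, -0.0, 0.0006] rows 4.90973731165674 0.006867287821777731
```

>>> {"name": "carry_out", "arguments": {
  "increments": [
    [[0.08, 0.052, 0.0, 0, 0, 0], [0.16, 0.104, 0.0, 0, 0, 0], [0.25, 0.156, 0.0, 0, 0, 0], [0.33, 0.208, 0.03, 0, 0, 0], [0.41, 0.26, 0.06, 0, 0, 0]]
  ]
}}

```text
clock: 2.75
eef_pos: [643.8, -95.4, 208.1]
tcp_rot: [3.14, 0.0, 1.472]
contact_force: [-0.5, -0.6, 0.1]
opening: 0.002
```

>>> {"name": "carry_out", "arguments": {
  "increments": [
    [[0.0, 0.0, 0.09, 0, 0, 0], [0.0, 0.0, 0.09, 0, 0, 0]]
  ]
}}

```text
clock: 2.92
eef_pos: [640.1, -94.7, 165.8]
tcp_rot: [-3.134, -0.0, 1.474]
contact_force: [-1.6, 0.7, -0.7]
opening: -0.001
```

```bash
python3 -c "
from h import *
inc(*ch(95,5),126,np.pi/2+TH)
for c in('top','scene'):
  f=optics.grab_frame(c); a=w2px(f,[600,-90,90]).astype(int); save(f,c+'1.png',(a[0]-80,a[1]-60,a[0]+80,a[1]+60),4)
  print([np.round(x['point'],0).tolist() for x in nets.tip_of('latch_peg',c)])
"
```

```text
t 2.92 pos [640.1 -94.7 165.8] rot [-3.1341e+00 -5.0000e-04  1.4744e+00] F [-1.6  0.7 -0.7] op -0.0
inc [0.0042, 0.0067, 0.0993] [-0.0072, -0.0005, -0.0022] rows 0.9558805896899718 0.06321599245107747
[]
[[642.0, -87.0, 89.0], [559.0, -62.0, 88.0]]
```

View pics/scene1.png

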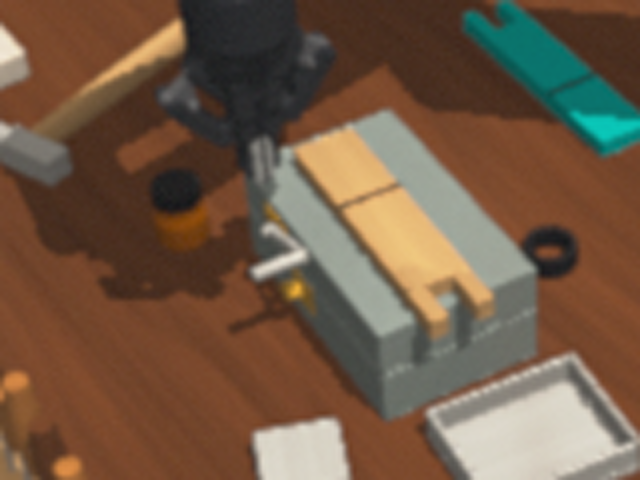

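View pics/top1.png

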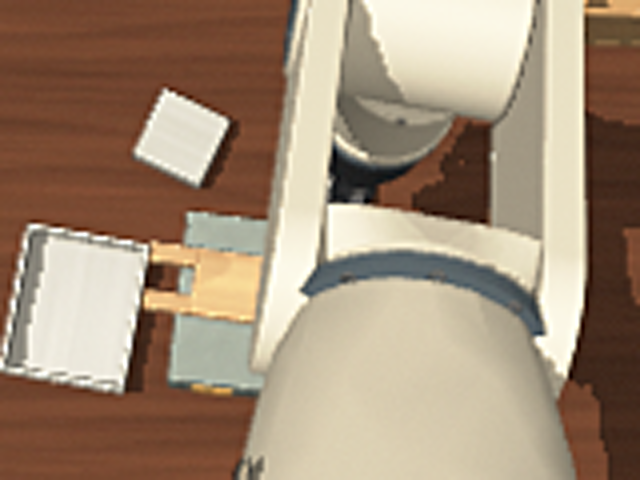

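>>> {"name": "carry_out", "arguments": {
  "increments": [
    [[0.004, 0.0067, 0.05, -0.007, 0, 0], [0.004, 0.0067, 0.1, -0.007, 0, 0], [0.004, 0.0067, 0.1, -0.007, 0, 0], [0.004, 0.0067, 0.1, -0.007, 0, 0]]
  ]
}}

```text
clock: 3.45
eef_pos: [644.9, -96.8, 132.5]
tcp_rot: [3.134, 0.0, 1.47]
contact_force: [-0.1, 0.6, 0.6]
opening: -0.002
```

```bash
python3 -c "
from h import *
inc(*ch(95,5),67,np.pi/2+TH)
f=optics.grab_frame('scene'); a=w2px(f,[600,-90,90]).astype(int); 
u=w2px(f,[*sense()['eef_pos'][:2],sense()['eef_pos'][2]-22]); print((u-a+[80,60])*5, (w2px(f,[642,-88,89])-a+[80,60])*5)
save(f,'scene2.png',(a[0]-80,a[1]-60,a[0]+80,a[1]+60),5)
"
```

```text
t 3.45 pos [644.9 -96.8 132.5] rot [3.1343 0.     1.4701] F [-0.1  0.6  0.6] op -0.0
inc [0.0083, -0.0076, 0.1637] [0.007, 0.0001, -0.0063] rows 1.5735330743444536 0.07895095370142419
[326.27794574 301.88560225] [343.51572231 335.93572785]
```

View pics/scene2.png

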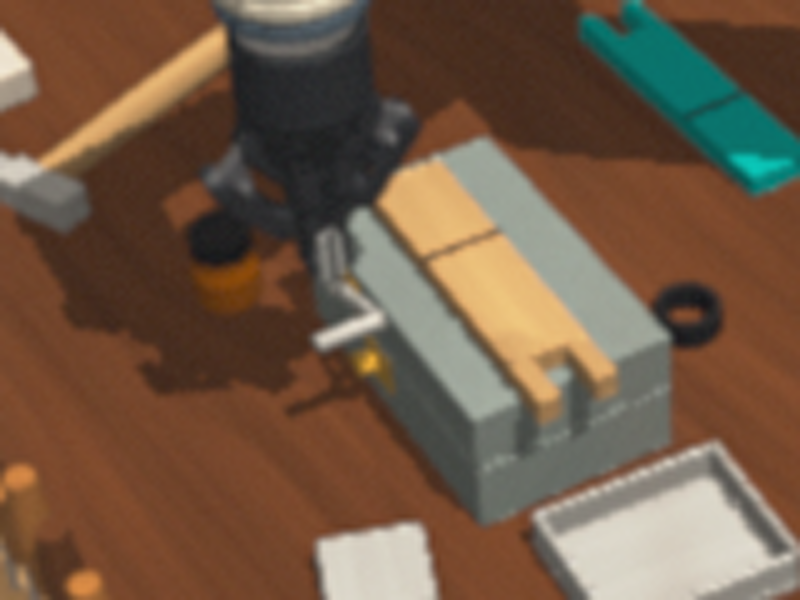

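>>> {"name": "carry_out", "arguments": {
  "increments": [
    [[0.013, -0.007, 0.0, 0.007, 0, -0.006], [0.013, -0.007, 0.02, 0.007, 0, -0.006], [0.013, -0.007, 0.04, 0.007, 0, -0.006], [0.012, -0.007, 0.06, 0.007, 0, -0.006], [0.012, -0.007, 0.08, 0.007, 0, -0.006]]
  ]
}}

```text
clock: 3.92
eef_pos: [642.8, -90.8, 98.6]
tcp_rot: [-3.141, 0.0, 1.478]
contact_force: [-0.6, 0.3, 0.2]
opening: 0.003
```

```bash
python3 -c "
from h import *
inc(*ch(95,5),67,np.pi/2+TH)
f=optics.grab_frame('scene'); a=w2px(f,[600,-90,90]).astype(int); 
save(f,'scene3.png',(a[0]-80,a[1]-60,a[0]+80,a[1]+60),5)
"
```

```text
t 3.92 pos [642.8 -90.8  98.6] rot [-3.1413e+00  1.0000e-04  1.4778e+00] F [-0.6  0.3  0.2] op 0.0
inc [-0.006, 0.0002, 0.0789] [-0.0003, 0.0001, 0.001] rows 0.7593547372713764 0.008471307831756002
```

View pics/scene3.png

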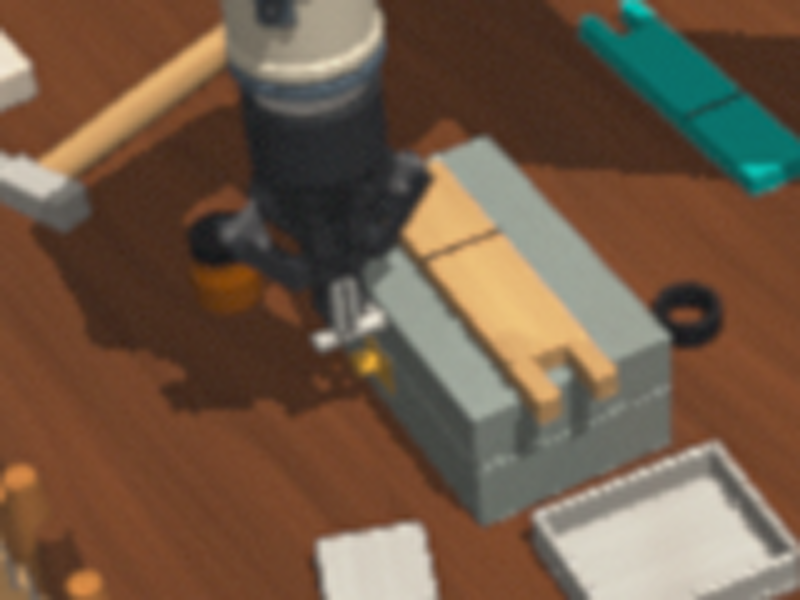

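The fingertips are just above the peg, at about crop (345,320). The knuckle at (415,180) leans over the lid, so I'll measure its height before pressing.

```bash
python3 -c "
from h import *
f=optics.grab_frame('scene'); s=sense()
P=cloud(f); t=s['eef_pos']; R=Ro.from_euler('xyz',s['tcp_rot'])
L=R.inv().apply((P-t).reshape(-1,3)).reshape(P.shape); dark=f['img'].max(-1)<110
m=dark&(abs(L[...,0])<50)&(abs(L[...,1])<75)&(L[...,2]<25)&(L[...,2]>-120)&(P[...,2]>112)
Q=L[m]
for lo in range(-75,75,10):
  q=Q[(Q[:,1]>=lo)&(Q[:,1]<lo+10)]
  if len(q): print(lo,len(q),'z ahead max',np.percentile(q[:,2],[90,100]).round())
"
```

```text
-65 10 z ahead max [-90. -86.]
-55 37 z ahead max [-78. -70.]
-45 63 z ahead max [-61. -54.]
-35 58 z ahead max [-53. -47.]
-25 40 z ahead max [-47. -17.]
-15 86 z ahead max [-41. -15.]
-5 57 z ahead max [-29. -15.]
5 107 z ahead max [-24. -15.]
15 67 z ahead max [-53. -49.]
25 59 z ahead max [-54. -47.]
35 69 z ahead max [-68. -57.]
45 41 z ahead max [-78. -70.]
55 19 z ahead max [-86. -84.]
```

>>> {"name": "carry_out", "arguments": {
  "increments": [
    [[0.0, 0.0, 0.015, 0, 0, 0], [0.0, 0.0, 0.03, 0, 0, 0], [-0.003, 0.0, 0.04, 0, 0, 0], [-0.006, 0.0, 0.05, 0, 0, 0]]
  ]
}}

```text
clock: 4.35
eef_pos: [643.0, -93.2, 79.1]
tcp_rot: [3.141, -0.0, 1.478]
contact_force: [0.5, 0.3, 2.1]
opening: 0.0
```

>>> {"name": "carry_out", "arguments": {
  "increments": [
    [[0, 0.0, 0.006, 0, 0, 0], [0, 0.0, 0.012, 0, 0, 0], [0, 0.0, 0.018, 0, 0, 0]]
  ]
}}

```text
clock: 4.6
eef_pos: [642.8, -93.3, 72.1]
tcp_rot: [3.141, 0.0, 1.478]
contact_force: [0.6, 1.2, 2.3]
opening: -0.005
```

```bash
python3 -c "
from h import *
inc(*ch(95,5),67,np.pi/2+TH)
f=optics.grab_frame('scene'); a=w2px(f,[600,-90,90]).astype(int); 
save(f,'scene4.png',(a[0]-80,a[1]-60,a[0]+80,a[1]+60),5)
"
```

```text
t 4.6 pos [642.8 -93.3  72.1] rot [3.1415 0.     1.4776] F [0.6 1.2 2.3] op -0.01
inc [0.0001, -0.0005, 0.0128] [0.0001, 0.0, 0.0008] rows 0.1232769618920792 0.006543166584885027
```

View pics/scene4.png

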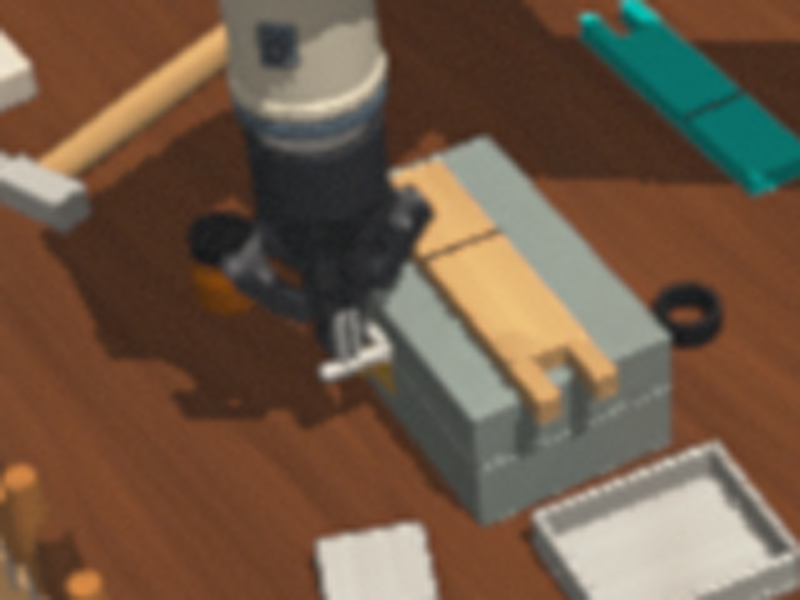

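>>> {"name": "carry_out", "arguments": {
  "increments": [
    [[0, 0.0, 0.005, 0, 0, 0], [0, 0.0, 0.01, 0, 0, 0], [0, 0, 0.01, 0, 0, 0]]
  ]
}}

```text
clock: 4.9
eef_pos: [642.7, -93.4, 67.9]
tcp_rot: [-3.141, 0.0, 1.478]
contact_force: [-0.9, -0.4, -0.3]
opening: 0.0
```

>>> {"name": "carry_out", "arguments": {
  "increments": [
    [[0, 0.0, 0.0025, 0, 0, 0], [0, 0, 0.0025, 0, 0, 0]]
  ]
}}

```text
clock: 5.07
eef_pos: [642.8, -93.4, 67.2]
tcp_rot: [3.142, 0.0, 1.478]
contact_force: [-0.1, -0.7, 0.6]
opening: 0.004
```

>>> {"name": "carry_out", "arguments": {
  "increments": [
    [[0, 0.0, 0.0025, 0, 0, 0], [0, 0, 0.0025, 0, 0, 0]]
  ]
}}

```text
clock: 5.23
eef_pos: [642.8, -93.4, 66.2]
tcp_rot: [3.142, 0.0, 1.478]
contact_force: [0.1, -0.7, -0.2]
opening: -0.004
```

```bash
python3 -c "
from h import *
inc(*ch(95,5),67,np.pi/2+TH)
f=optics.grab_frame('scene'); a=w2px(f,[640,-90,50]).astype(int); 
save(f,'scene5.png',(a[0]-50,a[1]-40,a[0]+50,a[1]+40),8)
def q(p): return ((w2px(f,p)-a+[50,40])*8).round()
for z in(40,50,60): print(z,q([*ch(93,1),z]),q([*ch(111,1),z]))
print('tip',q([642.8,-93.4,44]))
print([np.round(x['point'],0).tolist() for x in nets.tip_of('latch_peg','scene')])
"
```

```text
t 5.23 pos [642.8 -93.4  66.2] rot [3.1415e+00 2.0000e-04 1.4777e+00] F [ 0.1 -0.7 -0.2] op -0.0
inc [0.0004, -0.0004, -0.0019] [0.0001, 0.0002, 0.0009] rows 0.019399247999639956 0.0075407602504101185
40 [393. 331.] [350. 349.]
50 [391. 311.] [347. 330.]
60 [388. 292.] [344. 310.]
tip [392. 331.]
[[643.0, -86.0, 60.0], [561.0, 25.0, 89.0]]
```

View pics/scene5.png

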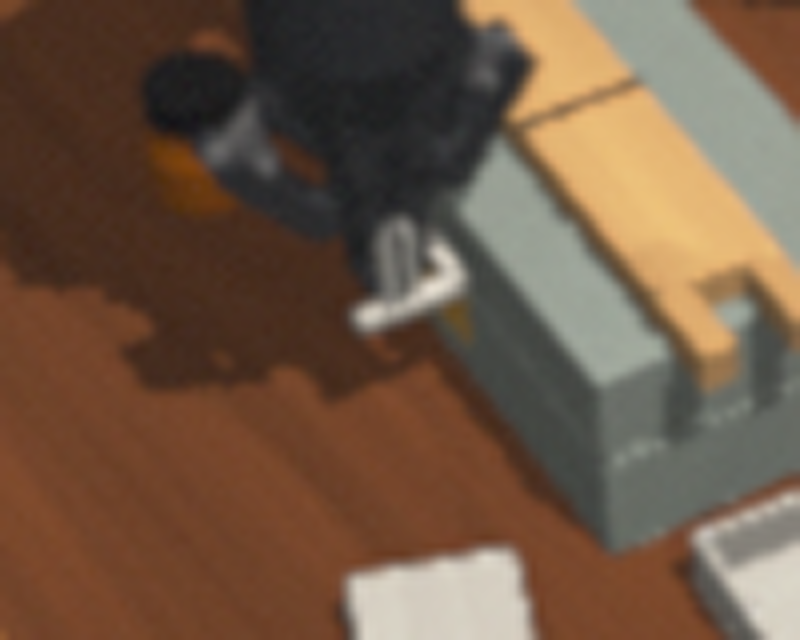

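The peg at crop (355–460, 290–320) is in front of the finger: the tip slipped past it on the inward side with the hook only part-way down. I'll raise the arm, shift outward and press again.

>>> {"name": "carry_out", "arguments": {
  "increments": [
    [[-0.008, 0.0, 0.0, 0, 0, 0], [-0.008, 0, -0.06, 0, 0, 0], [-0.008, 0, -0.12, 0, 0, 0], [-0.008, 0, -0.16, 0, 0, 0], [-0.008, 0, -0.16, 0, 0, 0]]
  ]
}}

```text
clock: 5.75
eef_pos: [644.7, -97.0, 134.0]
tcp_rot: [3.136, 0.0, 1.478]
contact_force: [1.0, 0.1, -0.1]
opening: -0.001
```

```bash
python3 -c "
from h import *
inc(*ch(96,13),105,np.pi/2+TH)
f=optics.grab_frame('scene'); a=w2px(f,[640,-90,50]).astype(int); 
save(f,'scene6.png',(a[0]-50,a[1]-40,a[0]+50,a[1]+40),8)
def q(p): return ((w2px(f,p)-a+[50,40])*8).round()
for an in (-30,-20,-10,0,10,20):
  for p in(-51,-46):
    y=p+60*np.cos(np.radians(an)); z=70+60*np.sin(np.radians(an)); print(an,p,q([*ch(75,y),z]),q([*ch(111,y),z]))
print([np.round(x['point'],0).tolist() for x in nets.tip_of('latch_peg','scene')])
print([np.round(x['point'],0).tolist() for x in nets.tip_of('latch_pivot','scene')])
"
```

```text
t 5.75 pos [644.7 -97.  134. ] rot [3.1359e+00 3.0000e-04 1.4776e+00] F [ 1.   0.1 -0.1] op -0.0
inc [0.0289, -0.0039, 0.0725] [0.0054, 0.0003, 0.0007] rows 0.7498000954019655 0.045836373610971204
-30 -51 [437. 313.] [350. 349.]
-30 -46 [443. 321.] [356. 357.]
-20 -51 [440. 301.] [352. 338.]
-20 -46 [446. 309.] [358. 346.]
-10 -51 [441. 286.] [353. 322.]
-10 -46 [447. 294.] [359. 330.]
0 -51 [440. 267.] [351. 303.]
0 -46 [446. 275.] [357. 311.]
10 -51 [436. 245.] [347. 281.]
10 -46 [442. 252.] [353. 289.]
20 -51 [430. 220.] [340. 256.]
20 -46 [436. 228.] [346. 264.]
[[642.0, -87.0, 60.0]]
[[614.0, -146.0, 68.0]]
```

View pics/scene6.png

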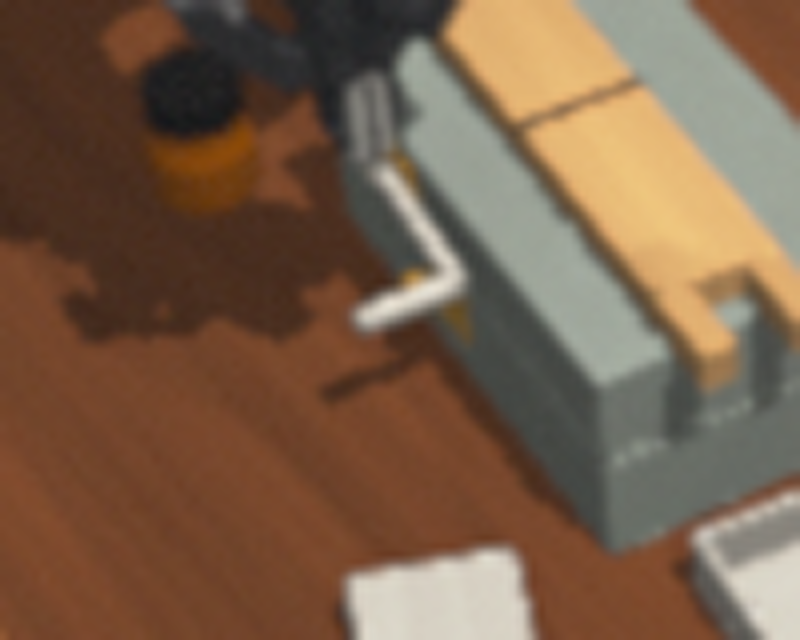

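```bash
python3 -c "
from h import *
f=optics.grab_frame('scene'); a=w2px(f,[640,-90,50]).astype(int); s=sense();print(s['eef_pos'])
def q(p): return ((w2px(f,p)-a+[50,40])*8).round()
for z in (22,15,10,5,0): print(z,q([*s['eef_pos'][:2]+11*cy,s['eef_pos'][2]-z]),q([*s['eef_pos'][:2],s['eef_pos'][2]-z]))
P=cloud(f); u,v=np.array([370,150])/8+a-[50,40]; 
for dv in range(-8,4): print(f['range_z'][int(v)+dv,int(u)], P[int(v)+dv,int(u)].round())
"
```

```text
[641.67588863 -96.37810034 129.15634885]
22 [387. 217.] [373. 200.]
15 [385. 203.] [371. 185.]
10 [384. 192.] [370. 175.]
5 [382. 182.] [368. 164.]
0 [381. 171.] [367. 154.]
1328.9777 [642. -88. 169.]
1329.0756 [643. -87. 167.]
1336.7166 [641. -90. 160.]
1333.0449 [644. -86. 160.]
1337.4805 [643. -88. 155.]
1335.1814 [645. -85. 155.]
1337.1589 [646. -85. 152.]
1339.2457 [646. -85. 148.]
1340.7734 [647. -84. 145.]
1346.9258 [646. -87. 139.]
1350.3005 [646. -88. 135.]
1441.7894 [ 616. -148.   71.]
```

```bash
python3 -c "
from h import *
f=optics.grab_frame('scene'); s=sense();print(s['eef_pos'],r.tip_reach,s['opening'])
P=cloud(f); R=Ro.from_euler('xyz',s['tcp_rot']); L=R.inv().apply((P-s['eef_pos']).reshape(-1,3)).reshape(P.shape)
m=(abs(L[...,0])<20)&(abs(L[...,1])<30)&(L[...,2]<50)&(L[...,2]>-30)
v,u=np.where(m)
for i in np.argsort(L[m][:,2])[::-1][:25]: print(u[i],v[i],L[v[i],u[i]].round(1),f['img'][v[i],u[i]])
a=w2px(f,[640,-90,90]).astype(int); save(f,'scene7.png',(a[0]-30,a[1]-30,a[0]+30,a[1]+30),10); print(a)
"
```

```text
[641.61308409 -96.38807704 128.95583093] 22.0 0.0007317437169752327
193 191 [ -8.  -28.   49.9] [65 68 63]
197 195 [ 14.7 -29.6  49. ] [69 73 69]
194 191 [ -3.8 -29.4  47.4] [72 76 71]
195 192 [  2.6 -29.5  46.4] [76 78 74]
192 188 [-16.3 -29.4  45. ] [77 80 76]
194 190 [ -0.3 -28.3  40.1] [88 91 86]
196 192 [ 10.6 -29.3  40.1] [102 107 101]
193 188 [ -9.3 -29.6  39.8] [108 111 106]
195 191 [  5.8 -28.5  39.5] [ 95 100  94]
195 190 [  3.5 -29.8  38. ] [122 127 119]
183 184 [ 4.5  4.7 -2.8] [99 97 94]
185 184 [ 9.1  0.6 -4.4] [111 110 104]
183 183 [ 3.3  3.8 -5.3] [97 96 92]
185 183 [ 6.7 -0.8 -5.7] [107 106 101]
188 181 [  4.6 -11.4  -6.6] [100 102  97]
187 183 [11.4 -4.9 -7.2] [125 118 108]
182 183 [ 4.8  7.4 -8.1] [64 64 61]
186 183 [11.  -2.1 -8.2] [101  99  94]
184 184 [12.1  4.7 -8.6] [119 117 112]
188 180 [  3.3 -12.3  -9. ] [84 83 81]
187 182 [ 9.8 -5.9 -9.3] [123 123 117]
184 182 [ 5.9  1.5 -9.9] [121 119 114]
184 183 [  9.8   3.4 -10. ] [123 121 115]
185 182 [  8.6  -0.5 -11. ] [105 104 100]
186 182 [ 10.7  -2.6 -11.6] [106 104 100]
[186 194]
```

View pics/scene7.png

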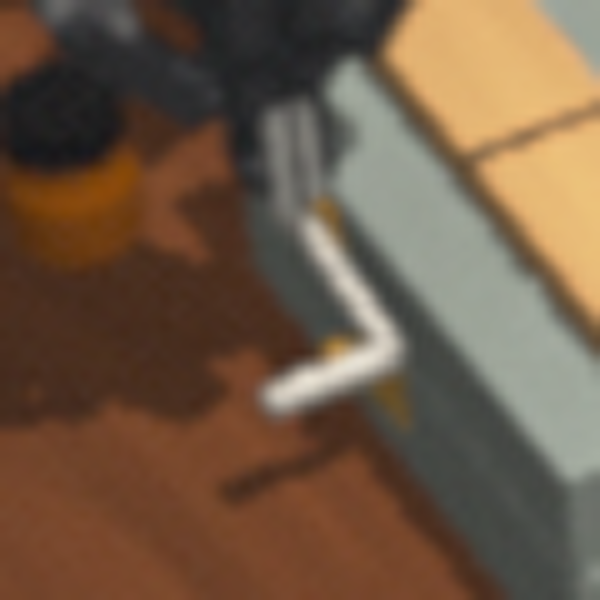

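Depth and contact agree that the shut fingertips end almost at the TCP, so I hadn't slipped: the hook was simply pressed only to about −8°. I'll press again, deeper, with the tool farther out from the side face so the knuckles clear the lid.

```bash
python3 -c "
from h import *
inc(*ch(104,8),75,np.pi/2+TH)"
```

```text
t 6.0 pos [641.6 -96.4 129. ] rot [-3.1396e+00 -1.0000e-04  1.4776e+00] F [-0.7  0.4  0.6] op 0.0
inc [0.0155, 0.0246, 0.1348] [-0.0019, -0.0001, 0.0008] rows 1.3232715425078214 0.017457321248115776
```

>>> {"name": "carry_out", "arguments": {
  "increments": [
    [[0.0155, 0.0246, 0.03, 0, 0, 0], [0.0155, 0.0246, 0.06, 0, 0, 0], [0.0155, 0.0246, 0.09, 0, 0, 0], [0.0155, 0.0246, 0.12, 0, 0, 0], [0.0155, 0.0246, 0.135, 0, 0, 0]]
  ]
}}

```text
clock: 6.42
eef_pos: [651.0, -91.1, 73.3]
tcp_rot: [-3.138, -0.0, 1.478]
contact_force: [-1.1, 0.5, 0.2]
opening: -0.0
```

>>> {"name": "carry_out", "arguments": {
  "increments": [
    [[0, 0, 0.01, 0, 0, 0], [0, 0, 0.02, 0, 0, 0], [0, 0, 0.03, 0, 0, 0], [-0.005, 0, 0.04, 0, 0, 0]]
  ]
}}

```text
clock: 6.75
eef_pos: [653.0, -93.0, 60.4]
tcp_rot: [3.141, -0.0, 1.478]
contact_force: [-0.4, 0.6, 1.2]
opening: -0.004
```

```bash
python3 -c "
from h import *
inc(*ch(104,6),46,np.pi/2+TH)
f=optics.grab_frame('scene'); a=w2px(f,[640,-90,50]).astype(int); 
save(f,'scene8.png',(a[0]-50,a[1]-40,a[0]+50,a[1]+40),8)
"
```

```text
t 6.75 pos [653.  -93.   60.4] rot [ 3.1408e+00 -2.0000e-04  1.4778e+00] F [-0.4  0.6  1.2] op -0.0
inc [-0.0005, -0.0032, 0.0361] [0.0007, -0.0002, 0.0009] rows 0.347664657359196 0.009983668852511784
```

View pics/scene8.png

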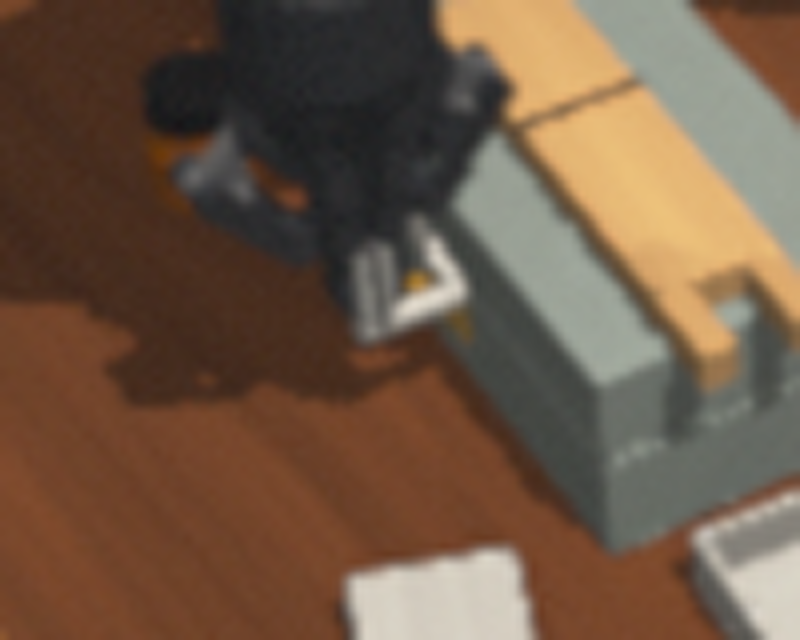

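>>> {"name": "carry_out", "arguments": {
  "increments": [
    [[0, -0.004, 0.01, 0, 0, 0], [0, -0.006, 0.018, 0, 0, 0], [0, -0.006, 0.024, 0, 0, 0], [0, -0.006, 0.03, 0, 0, 0]]
  ]
}}

```text
clock: 7.13
eef_pos: [650.4, -93.2, 48.3]
tcp_rot: [3.141, 0.0, 1.478]
contact_force: [0.0, -1.1, 2.0]
opening: -0.001
```

```bash
python3 -c "
from h import *
inc(*ch(104,6),46,np.pi/2+TH)
f=optics.grab_frame('scene'); a=w2px(f,[640,-90,50]).astype(int); 
save(f,'scene9.png',(a[0]-50,a[1]-40,a[0]+50,a[1]+40),8)
"
```

```text
t 7.13 pos [650.4 -93.2  48.3] rot [3.1412e+00 4.0000e-04 1.4778e+00] F [ 0.  -1.1  2. ] op -0.0
inc [0.0007, 0.0033, 0.0058] [0.0003, 0.0004, 0.0009] rows 0.06466607971933555 0.008922503011709266
```

View pics/scene9.png

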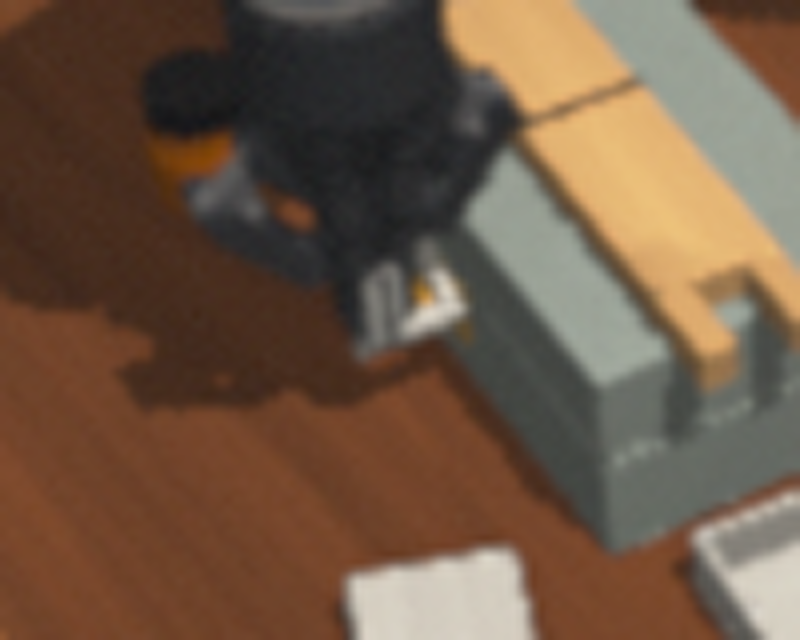

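>>> {"name": "carry_out", "arguments": {
  "increments": [
    [[0, 0.003, 0.003, 0, 0, 0], [0, 0.003, 0.006, 0, 0, 0], [0, 0.003, 0.006, 0, 0, 0]]
  ]
}}

```text
clock: 7.43
eef_pos: [651.4, -93.1, 45.7]
tcp_rot: [-3.141, 0.0, 1.478]
contact_force: [0.0, -0.4, 1.1]
opening: -0.004
```

>>> {"name": "carry_out", "arguments": {
  "increments": [
    [[0, 0, 0.003, 0, 0, 0], [0, 0, 0.003, 0, 0, 0]]
  ]
}}

```text
clock: 7.6
eef_pos: [651.5, -93.2, 45.0]
tcp_rot: [3.142, 0.0, 1.478]
contact_force: [-1.9, -2.4, 5.2]
opening: -0.006
```

>>> {"name": "carry_out", "arguments": {
  "increments": [
    [[0, 0, 0.003, 0, 0, 0], [0, 0, 0.003, 0, 0, 0]]
  ]
}}

```text
clock: 7.77
eef_pos: [651.6, -93.3, 44.6]
tcp_rot: [3.141, 0.0, 1.478]
contact_force: [-4.1, -0.8, 12.9]
opening: 0.001
```

>>> {"name": "carry_out", "arguments": {
  "increments": [
    [[0, 0, -0.05, 0, 0, 0], [0, 0, -0.15, 0, 0, 0], [0, 0, -0.25, 0, 0, 0], [0, 0, -0.31, 0, 0, 0], [0, 0, -0.31, 0, 0, 0]]
  ],
  "hand": 0
}}

```text
clock: 8.18
eef_pos: [654.8, -93.2, 173.7]
tcp_rot: [3.132, 0.0, 1.478]
contact_force: [1.0, -0.8, -0.0]
opening: 0.71
```

```bash
python3 -c "
from h import *
f=optics.grab_frame('scene'); a=w2px(f,[640,-90,50]).astype(int); 
save(f,'scene10.png',(a[0]-50,a[1]-40,a[0]+50,a[1]+40),8)
def q(p): return ((w2px(f,p)-a+[50,40])*8).round()
for an in (-30,-25,-20):
  for p in(-51,-47):
    y=p+60*np.cos(np.radians(an)); z=70+60*np.sin(np.radians(an)); print(an,p,q([*ch(75,y),z]),q([*ch(111,y),z]))
print([np.round(x['point'],0).tolist() for x in nets.tip_of('latch_peg','scene')])
# board tail target from initial top cloud fits
by=np.array([559.4-546.7,-65.8+175.7]); by/=np.linalg.norm(by); T=np.array([546.7,-175.7])+35*by; print(T,toch(T))
inc(*T,170,np.pi/2-0.114)
"
```

```text
-30 -51 [437. 313.] [350. 349.]
-30 -47 [442. 319.] [354. 355.]
-25 -51 [439. 308.] [351. 344.]
-25 -47 [444. 314.] [356. 350.]
-20 -51 [440. 301.] [352. 338.]
-20 -47 [445. 308.] [357. 344.]
[[641.0, -93.0, 38.0], [599.0, -449.0, -4.0]]
[ 550.71784775 -140.93138054] (np.float64(7.950288794584455), np.float64(-51.1107947365756))
t 8.28 pos [652.1 -92.9 168.5] rot [ 3.1394e+00 -2.0000e-04  1.4777e+00] F [-0.2  0.3 -0.5] op 0.87
inc [-0.1431, -0.2411, -0.0043] [0.0021, -0.0002, 0.02] rows 2.689512683037551 0.16840950271567356
```

View pics/scene10.png

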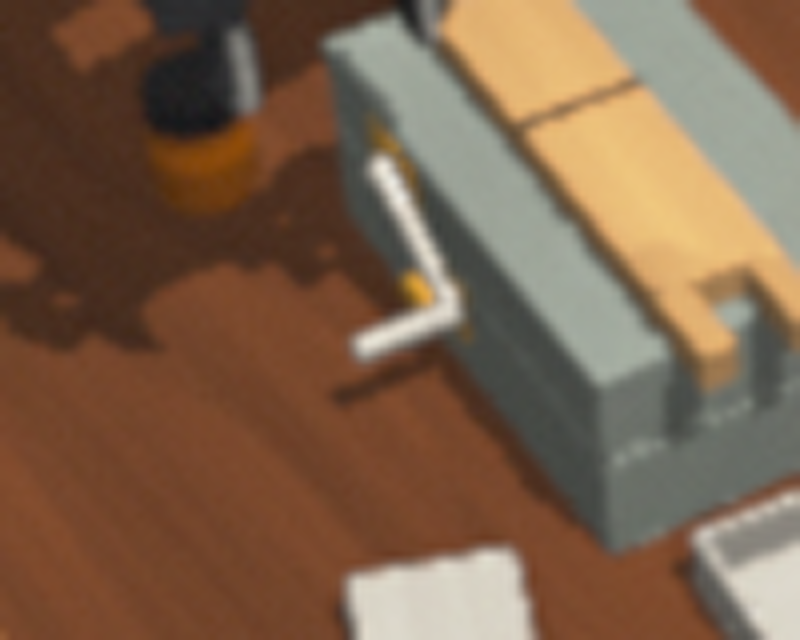

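```bash
python3 -c "
from h import *
def peg(f,n):
  P=cloud(f); X=P.reshape(-1,3); c=(X[:,:2]-C); a=c@cx; b=c@cy
  m=(a>80)&(a<109)&(b>-15)&(b<25)&(X[:,2]>28)&(X[:,2]<110)
  px=f['img'].reshape(-1,3)
  m&=(px.min(1)>140)
  print(n,m.sum(),'y',np.median(b[m]).round(1),'z med',np.median(X[m,2]).round(1),np.percentile(X[m,2],[10,90]).round(1))
peg(dict(np.load('scene0.npz')),'s0'); peg(dict(np.load('top0.npz')),'t0')
for i in range(3): peg(optics.grab_frame('scene'),'s')
f=optics.grab_frame('top'); peg(f,'t'); save(f,'top11.png')
L=cloud(f); print()
# lever slope via depth: points white on hook at a 66..80
f=optics.grab_frame('scene')
X=cloud(f).reshape(-1,3); c=X[:,:2]-C; a=c@cx; b=c@cy
m=(a>67)&(a<78)&(b>-52)&(b<0)&(X[:,2]>35)&(X[:,2]<85)&(f['img'].reshape(-1,3).min(1)>140)
print(m.sum(),np.polyfit(b[m],X[m,2],1), b[m].min(),b[m].max())
"
```

```text
s0 24 y 8.5 z med 93.3 [89.9 97. ]
t0 27 y 8.1 z med 93.2 [91.5 95.8]
s 24 y 4.0 z med 44.0 [41.4 47.4]
s 24 y 3.7 z med 44.3 [41.8 46.6]
s 25 y 3.9 z med 44.7 [42.7 46.5]
  return _methods._mean(a, axis=axis, dtype=dtype,
  ret = ret.dtype.type(ret / rcount)
Traceback (most recent call last):
IndexError: index -1 is out of bounds for axis 0 with size 0
```

Peg surface depth of 44.3 mm gives a centre at about 40 mm, and the pressing met a firm stop at 13 N, so the hook is closed. Next is the board: I'll move above its tail with the gripper open.

>>> {"name": "carry_out", "arguments": {
  "increments": [
    [[-0.048, -0.08, 0, 0, 0, 0.02], [-0.096, -0.16, 0, 0, 0, 0.02], [-0.143, -0.241, 0, 0, 0, 0.02], [-0.143, -0.241, 0, 0, 0, 0.02], [-0.143, -0.241, 0, 0, 0, 0.02]]
  ]
}}

```text
clock: 8.9
eef_pos: [548.0, -141.5, 166.5]
tcp_rot: [-3.139, -0.0, 1.455]
contact_force: [1.0, 0.5, -1.0]
opening: 1.0
```

```bash
python3 -c "
from h import *
T=[550.7,-140.9]
inc(*T,125,np.pi/2-0.114)
f=optics.grab_frame('scene'); s=sense()
P=cloud(f); R=Ro.from_euler('xyz',s['tcp_rot']); L=R.inv().apply((P-s['eef_pos']).reshape(-1,3)).reshape(P.shape)
for lo,hi in((38,62),(-62,-38)):
  m=(abs(L[...,0])<22)&(L[...,1]>lo)&(L[...,1]<hi)&(L[...,2]<45)&(L[...,2]>-40)
  print(np.sort(L[m][:,2])[::-1][:14].round(1), L[m][np.argsort(-L[m][:,2])[:5]].round(0).tolist())
a=w2px(f,[550,-120,120]).astype(int); save(f,'scene11.png',(a[0]-60,a[1]-50,a[0]+60,a[1]+50),6)
def q(p): return ((w2px(f,p)-a+[60,50])*6).round()
for z in(-15,0,22):
  for y in(-45,45): print(z,y,q(s['eef_pos']+R.apply([0,y,z])))
"
```

```text
t 8.9 pos [ 548.  -141.5  166.5] rot [-3.1391e+00 -4.0000e-04  1.4549e+00] F [ 1.   0.5 -1. ] op 1.0
inc [0.0023, 0.0067, 0.1036] [-0.0024, -0.0004, -0.0019] rows 0.9963628275644514 0.02545606759131019
[-15.7 -17.5 -18.1 -19.5 -19.6 -20.6 -20.7 -22.2 -23.3 -24.4 -24.7 -25.9
 -26.3 -26.6] [[2.0, 46.0, -16.0], [9.0, 39.0, -17.0], [11.0, 47.0, -18.0], [8.0, 45.0, -19.0], [10.0, 43.0, -20.0]]
[-13.6 -14.3 -16.8 -16.8 -16.9 -19.2 -19.3 -20.7 -21.  -21.2 -21.9 -22.
 -23.3 -24.7] [[5.0, -46.0, -14.0], [-10.0, -48.0, -14.0], [-1.0, -46.0, -17.0], [8.0, -52.0, -17.0], [5.0, -47.0, -17.0]]
-15 -45 [413. 155.]
-15 45 [246. 214.]
0 -45 [415. 179.]
0 45 [249. 238.]
22 -45 [417. 215.]
22 45 [253. 274.]
```

View pics/scene11.png

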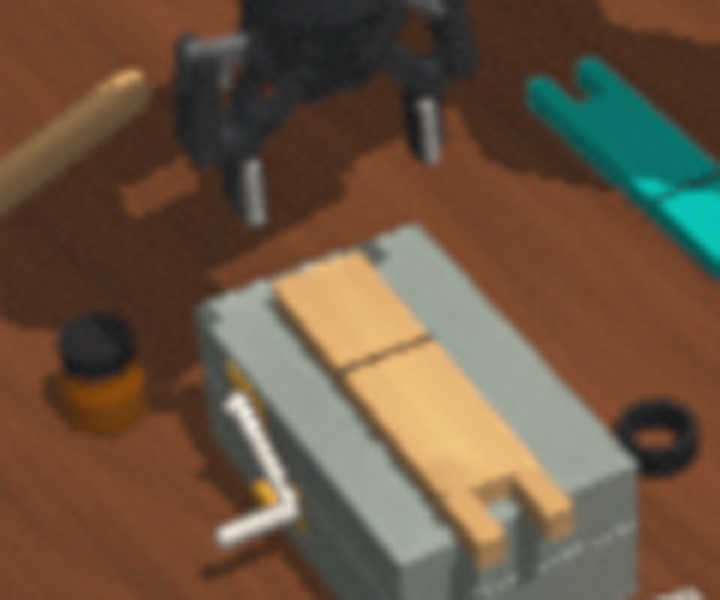

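```bash
python3 -c "
from h import *
inc(550.7,-140.9,89,np.pi/2-0.114)"
```

```text
t 8.95 pos [ 549.7 -141.3  166.9] rot [-3.1408e+00 -3.0000e-04  1.4556e+00] F [ 0.8 -0.4 -0.2] op 1.0
inc [0.0012, 0.0026, 0.1947] [-0.0008, -0.0003, -0.0012] rows 1.867479622978448 0.012131355504293104
```

>>> {"name": "carry_out", "arguments": {
  "increments": [
    [[0, 0.001, 0.05, 0, 0, 0], [0, 0.001, 0.1, 0, 0, 0], [0, 0.001, 0.14, 0, 0, 0], [0, 0.001, 0.17, 0, 0, 0], [0, 0.001, 0.17, 0, 0, 0]]
  ]
}}

```text
clock: 9.37
eef_pos: [549.8, -140.3, 96.6]
tcp_rot: [-3.138, -0.001, 1.457]
contact_force: [0.6, -0.5, -0.6]
opening: 0.999
```

>>> {"name": "carry_out", "arguments": {
  "increments": [
    [[0, 0, 0.012, 0, 0, 0], [0, 0, 0.024, 0, 0, 0], [0, 0, 0.024, 0, 0, 0]]
  ]
}}

```text
clock: 9.62
eef_pos: [550.8, -141.0, 89.6]
tcp_rot: [-3.142, -0.0, 1.457]
contact_force: [0.8, -0.2, -0.0]
opening: 1.003
```

```bash
python3 -c "
from h import *
inc(550.7,-140.9,89,np.pi/2-0.114)
f=optics.grab_frame('scene')
a=w2px(f,[550,-120,100]).astype(int); save(f,'scene12.png',(a[0]-60,a[1]-50,a[0]+60,a[1]+50),6)
"
```

```text
t 9.62 pos [ 550.8 -141.    89.6] rot [-3.1416 -0.      1.4569] F [ 0.8 -0.2 -0. ] op 1.0
inc [0.0003, -0.0003, 0.0015] [-0.0, -0.0, 0.0001] rows 0.014751558964284353 0.0008225363191049161
```

View pics/scene12.png

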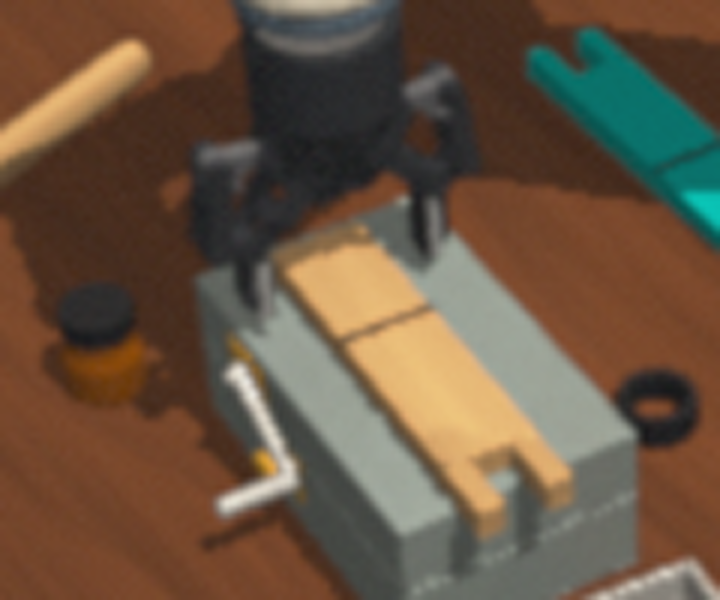

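The fingers straddle the board's tail, with tips at (258,320) and (430,255), free of the lid. Closing now.

>>> {"name": "carry_out", "arguments": {
  "increments": [
    [[0, 0, 0, 0, 0, 0], [0, 0, 0, 0, 0, 0], [0, 0, 0, 0, 0, 0]]
  ],
  "hand": 0.36,
  "squeeze": 40
}}

```text
clock: 9.92
eef_pos: [550.9, -141.2, 90.4]
tcp_rot: [3.141, 0.0, 1.457]
contact_force: [-0.2, 0.7, -0.0]
opening: 0.634
```

>>> {"name": "carry_out", "arguments": {
  "increments": [
    [[0, 0, 0, 0, 0, 0], [0, 0, 0, 0, 0, 0], [0, 0, 0, 0, 0, 0], [0, 0, 0, 0, 0, 0]]
  ],
  "hand": 0.7,
  "squeeze": 50
}}

```text
clock: 10.25
eef_pos: [551.0, -141.3, 90.6]
tcp_rot: [3.141, 0.0, 1.457]
contact_force: [-1.6, -0.6, 4.3]
opening: 0.573
```

```bash
python3 -c "
from h import *
inc(550.7,-140.9,89,np.pi/2-0.114)
f=optics.grab_frame('scene')
a=w2px(f,[550,-120,100]).astype(int); save(f,'scene13.png',(a[0]-60,a[1]-50,a[0]+60,a[1]+50),6)
"
```

```text
t 10.25 pos [ 551.  -141.3   90.6] rot [3.1405e+00 2.0000e-04 1.4567e+00] F [-1.6 -0.6  4.3] op 0.57
inc [0.0008, -0.0008, 0.0041] [0.001, 0.0002, -0.0001] rows 0.040469112527427874 0.008669480789647776
```

View pics/scene13.png

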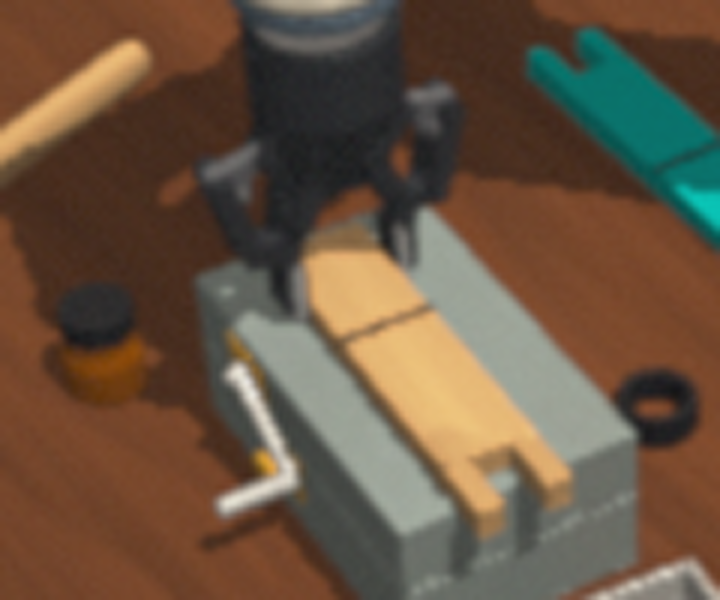

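```bash
python3 -c "
from h import *
s=sense(); p=s['eef_pos'][:2]+100*cy; print(toch(s['eef_pos']))
inc(*p,s['eef_pos'][2],np.pi/2+TH)"
```

```text
(np.float64(8.257717620962529), np.float64(-51.39212938800537))
t 10.3 pos [ 551.  -141.2   90.6] rot [3.1405e+00 2.0000e-04 1.4567e+00] F [-1.  0.  5.] op 0.58
inc [0.2499, -0.005, -0.0] [0.001, 0.0002, -0.0192] rows 2.3980815347721833 0.16079050735390202
```

>>> {"name": "carry_out", "arguments": {
  "increments": [
    [[0.02, -0.0004, 0, 0, 0, -0.002], [0.05, -0.001, 0, 0, 0, -0.005], [0.08, -0.0016, 0, 0, 0, -0.008], [0.11, -0.0022, 0, 0, 0, -0.011], [0.13, -0.0026, 0, 0, 0, -0.013]]
  ]
}}

```text
clock: 10.72
eef_pos: [556.1, -88.8, 90.6]
tcp_rot: [3.14, 0.001, 1.471]
contact_force: [-0.5, -4.5, 5.9]
opening: 0.572
```

```bash
python3 -c "
from h import *
s=sense();print(toch(s['eef_pos']))
inc(*ch(8.26,48.6),90.6,np.pi/2+TH)
f=optics.grab_frame('scene')
a=w2px(f,[550,-90,100]).astype(int); save(f,'scene14.png',(a[0]-60,a[1]-50,a[0]+60,a[1]+50),6)
"
```

```text
(np.float64(8.441458979284631), np.float64(1.2961133727343654))
t 10.72 pos [556.1 -88.8  90.6] rot [3.1401e+00 9.0000e-04 1.4712e+00] F [-0.5 -4.5  5.9] op 0.57
inc [0.1183, -0.0011, -0.0001] [0.0014, 0.0009, -0.0054] rows 1.1343941209424497 0.04701330198661875
```

View pics/scene14.png

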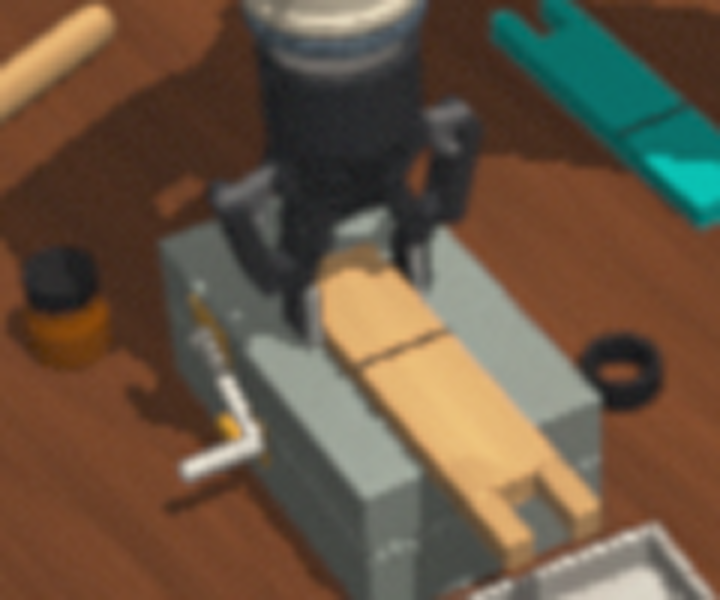

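The board slides with the gripper, still flat, and the hook is still down at (180–255, 430–475). Next step outward.

>>> {"name": "carry_out", "arguments": {
  "increments": [
    [[0.03, 0, 0, 0, 0, -0.001], [0.06, -0.0005, 0, 0, 0, -0.003], [0.09, -0.001, 0, 0, 0, -0.005], [0.118, -0.001, 0, 0, 0, -0.005], [0.118, -0.001, 0, 0, 0, -0.005]]
  ]
}}

```text
clock: 11.18
eef_pos: [560.5, -40.4, 90.6]
tcp_rot: [3.14, -0.001, 1.476]
contact_force: [1.1, 5.2, 5.7]
opening: 0.574
```

```bash
cat > meas.py <<'E'
from h import *
s=sense();print(s["clock"],s["eef_pos"].round(1),s["tcp_rot"].round(4),s["contact_force"].round(1),s["opening"].round(2),np.round(toch(s['eef_pos']),1))
import sys
n=sys.argv[1]
for c in("scene","top"):
    f=optics.grab_frame(c)
    for z in(90,108):
        w=warp(f,z,x0=470,x1=640,y0=-120,y1=140,s=3); cv2.imwrite(f"pics/{n}_{c}_{z}.png",w[...,::-1])
    np.savez(f"{n}_{c}.npz",**f)
    a=w2px(f,[560,10,100]).astype(int); save(f,f"{n}_{c}.png",(a[0]-60,a[1]-50,a[0]+60,a[1]+50),6)
    for t in("board_line","board_tail","board","deck_edge"): print(c,t,[np.round(x["point"],0).tolist() for x in nets.tip_of(t,c)][:3])
E
python3 meas.py m1
```

```text
Traceback (most recent call last):
  File "meas.py", line 2, in <module>
    s=sense();print(s["clock"],s["eef_pos"].round(1),s["tcp_rot"].round(4),s["contact_force"].round(1),s["opening"].round(2),np.round(toch(s['eef_pos']),1))
                                                                                                       ^^^^^^^^^^^^^^^^^^
AttributeError: 'float' object has no attribute 'round'
```

```bash
sed -i 's/s\["opening"\].round(2)/round(s["opening"],2)/' meas.py; python3 meas.py m1
```

```text
11.1833 [560.5 -40.4  90.6] [ 3.1401e+00 -6.0000e-04  1.4764e+00] [1.1 5.2 5.7] 0.57 [ 8.3 49.9]
scene board_line [[564.0, 7.0, 109.0], [305.0, 232.0, 20.0], [282.0, -200.0, 20.0]]
scene board_tail [[561.0, -41.0, 95.0], [284.0, -156.0, 11.0], [265.0, 236.0, 9.0]]
scene board [[280.0, -231.0, 2.0], [337.0, 230.0, -0.0], [698.0, 23.0, -3.0]]
scene deck_edge [[559.0, 24.0, 90.0], [640.0, -93.0, 38.0]]
top board_line [[306.0, 236.0, 21.0], [567.0, 4.0, 108.0]]
top board_tail [[258.0, 230.0, 8.0], [558.0, -39.0, 99.0]]
top board [[341.0, 231.0, 2.0], [283.0, -230.0, -4.0], [567.0, 36.0, 87.0]]
top deck_edge [[562.0, 18.0, 90.0]]
```

View pics/m1_scene.png

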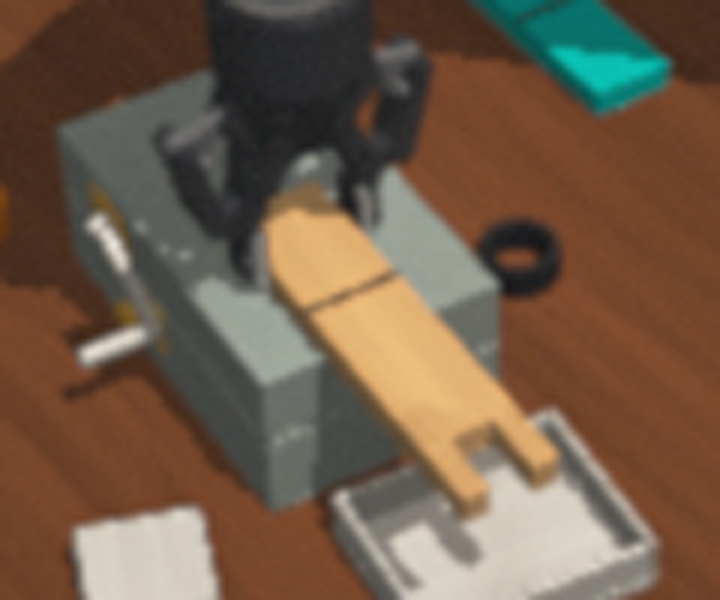

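View pics/m1_top.png

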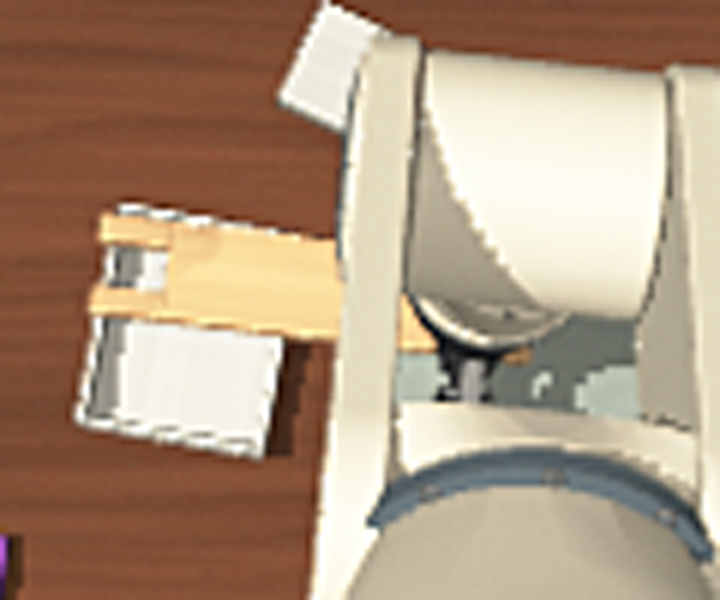

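View pics/m1_scene_108.png

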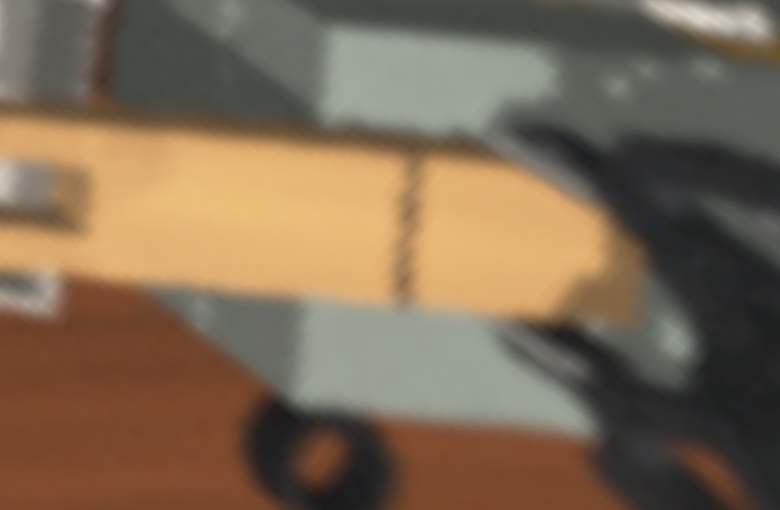

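View pics/m1_scene_90.png

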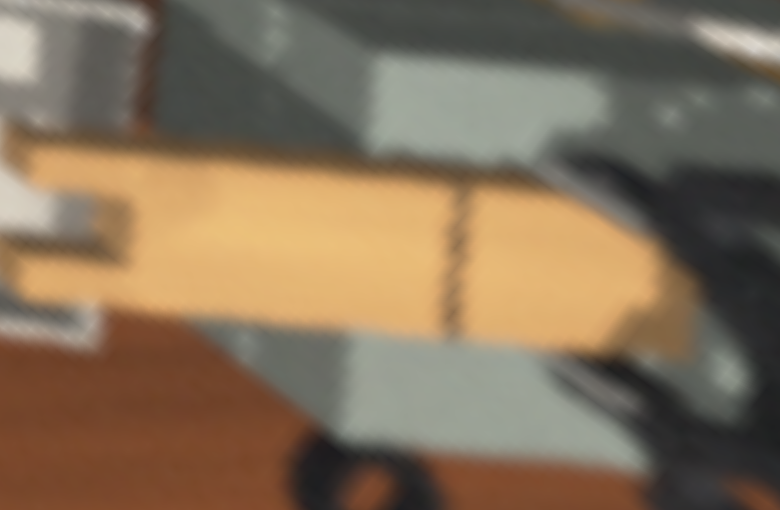

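```bash
cat > fit.py <<'E'
from h import *
import sys
def prof(f,z,xs,ya,yb,kind):
    out=[]
    for x in xs:
        ys=np.arange(ya,yb,0.25)
        uv=np.float32([w2px(f,[x,y,z]) for y in ys]).reshape(1,-1,2)
        g=cv2.remap(f["img"],uv[...,0],uv[...,1],cv2.INTER_LINEAR).astype(float).sum(-1)[0]/3
        g=cv2.GaussianBlur(g.reshape(1,-1),(0,0),4)[0]
        if kind=="line":
            w=np.clip(np.percentile(g,70)-g-8,0,None); k=np.argmax(w); a=max(0,k-20); sl=slice(a,k+21)
            if w[k]<10: continue
            out.append((x,(w[sl]*ys[sl]).sum()/w[sl].sum(),w[k]))
        else:
            d=np.abs(np.gradient(g)); k=np.argmax(d); out.append((x,ys[k],d[k]))
    return np.array(out)
def fitl(o):
    p=np.polyfit(o[:,0],o[:,1],1)
    for _ in range(3):
        r=np.abs(o[:,1]-np.polyval(p,o[:,0])); k=r<max(1.0,2*np.median(r)); p=np.polyfit(o[k,0],o[k,1],1)
    return p,k.sum(),r[k].std()
if __name__=="__main__":
    n=sys.argv[1]; ly=float(sys.argv[2])
    for c in("scene","top"):
        f0=dict(np.load(c+"0.npz")); f=dict(np.load(f"{n}_{c}.npz"))
        xs=np.r_[500:540:2,605:618:2] 
        e,k,s=fitl(prof(f0,90,xs,8,38,"edge")); print(c,"edge0 slope",e[0].round(4),"y@560",np.polyval(e,560).round(2),k,s.round(2))
        e1,k,s=fitl(prof(f,90,np.r_[500:533:2,598:618:2],8,38,"edge")); print(c,"edge now",e1[0].round(4),np.polyval(e1,560).round(2),k,s.round(2))
        o=prof(f,108,np.arange(545,582,2),ly-12,ly+12,"line")
        if len(o)>3:
            l,k,s=fitl(o); print(c,"line slope",l[0].round(4),"y@563",np.polyval(l,563).round(2),k,s.round(2),"gap to edge", ((np.polyval(e,563)-np.polyval(l,563))*np.cos(TH)).round(2),((np.polyval(e1,563)-np.polyval(l,563))*np.cos(TH)).round(2))
        # board direction from depth
        P=cloud(f).reshape(-1,3); m=(abs(P[:,0]-565)<45)&(P[:,1]>-5)&(P[:,1]<150)&(abs(P[:,2]-108)<9)
        Q=P[m]; A=np.c_[Q[:,:2]-[565,50],np.ones(len(Q))]; co=np.linalg.lstsq(A,Q[:,2],rcond=None)[0]; print(c,"board plane dz/dx,dz/dy,z",co.round(4))
        hs=cv2.cvtColor(f["img"],cv2.COLOR_RGB2HSV); w=warp(dict(f,img=hs),108,x0=500,x1=640,y0=-10,y1=110,s=4)
        mk=((w[...,0]>10)&(w[...,0]<25)&(w[...,1]>80)&(w[...,2]>150))
        # side edges: per column min & max
        tb=[]
        for y in np.arange(30,100,2):
            col=np.where(mk[:,int((110-y)*4)])[0]
            if len(col)>100: tb.append((y,640-col.min()/4,640-col.max()/4))
        tb=np.array(tb)
        if len(tb)>5: print(c,"board dir dx/dy", np.polyfit(tb[:,0],tb[:,1],1)[0].round(4),np.polyfit(tb[:,0],tb[:,2],1)[0].round(4),"width",np.median(tb[:,1]-tb[:,2]))
E
python3 fit.py m1 4
```

```text
scene edge0 slope -0.0931 y@560 20.43 24 0.2
scene edge now -0.0925 20.38 24 0.23
scene line slope -0.1033 y@563 4.27 19 0.22 gap to edge 15.81 15.76
scene board plane dz/dx,dz/dy,z [-1.970000e-02 -8.000000e-03  1.083794e+02]
scene board dir dx/dy 0.0903 0.0678 width 52.0
top edge0 slope -0.1006 y@560 19.74 26 0.29
top edge now -0.0321 24.47 27 0.36
top line slope -0.0321 y@563 -6.59 19 0.09 gap to edge 25.91 30.82
top board plane dz/dx,dz/dy,z [ 7.600000e-03 -5.100000e-03  1.075878e+02]
top board dir dx/dy 0.1138 0.1284 width 53.5
```

>>> {"name": "carry_out", "arguments": {
  "increments": [
    [[0.013, 0, 0, 0, 0, 0], [0.026, 0, 0, 0, 0, 0], [0.039, 0, 0, 0, 0, 0], [0.039, 0, 0, 0, 0, 0], [0.039, 0, 0, 0, 0, 0]]
  ]
}}

```text
clock: 12.1
eef_pos: [561.9, -26.1, 90.6]
tcp_rot: [3.14, -0.0, 1.476]
contact_force: [-0.4, 0.4, 6.8]
opening: 0.57
```

```bash
python3 meas.py m2; python3 fit.py m2 20; cat > side.py <<'E'
from fit import *
def sprof(f,z,ys,xa,xb):
    out=[]
    for y in ys:
        xs=np.arange(xa(y),xb(y),0.25)
        uv=np.float32([w2px(f,[x,y,z]) for x in xs]).reshape(1,-1,2)
        g=cv2.remap(f["img"],uv[...,0],uv[...,1],cv2.INTER_LINEAR).astype(float)[0]
        g=cv2.GaussianBlur(g,(1,0) if 0 else (1,25),sigmaX=0.1,sigmaY=4)
        d=np.abs(np.gradient(g,axis=0)).sum(1); k=np.argmax(d); out.append((y,xs[k],d[k]))
    return np.array(out)
n=sys.argv[1]
for c in("scene","top"):
    f0=dict(np.load(c+"0.npz")); f=dict(np.load(f"{n}_{c}.npz"))
    for nm,off in(("lid -x",-65),("lid +x",65)):
        b=lambda y:ch(off,0)[0]+(y-ch(off,0)[1])*0.094
        p,k,s=fitl(sprof(f0,90,np.arange(-175,0,4),lambda y:b(y)-10,lambda y:b(y)+10)); print(c,nm,"dx/dy",p[0].round(4),k,s.round(2))
    for nm,off in(("board -x",8-25),("board +x",8+25)):
        b=lambda y:ch(off,0)[0]+(y-ch(off,0)[1])*0.094
        p,k,s=fitl(sprof(f,108,np.arange(45,145,3),lambda y:b(y)-8,lambda y:b(y)+8)); print(c,nm,"dx/dy",p[0].round(4),k,s.round(2))
        p,k,s=fitl(sprof(f0,108,np.arange(-150,30,4),lambda y:(q:=546.7+(y+175.7)*0.1156+(25.2 if '+' in nm else -25.2))-8,lambda y:546.7+(y+175.7)*0.1156+(25.2 if '+' in nm else -25.2)+8)); print(c,nm,"initial dx/dy",p[0].round(4),k,s.round(2))
E
python3 side.py m2
```

```text
12.1 [561.9 -26.1  90.6] [ 3.1402e+00 -3.0000e-04  1.4759e+00] [-0.4  0.4  6.8] 0.57 [ 8.3 64.3]
scene board_line [[641.0, -94.0, 40.0], [568.0, 19.0, 107.0], [282.0, -203.0, 22.0]]
scene board_tail [[284.0, -154.0, 12.0], [566.0, -28.0, 98.0], [264.0, 235.0, 8.0]]
scene board [[337.0, 229.0, -0.0], [282.0, -231.0, 1.0], [642.0, -94.0, 39.0]]
scene deck_edge [[558.0, 25.0, 88.0]]
top board_line [[282.0, -204.0, 18.0], [569.0, 21.0, 104.0], [305.0, 233.0, 19.0]]
top board_tail [[558.0, -24.0, 99.0], [258.0, 235.0, 9.0]]
top board [[573.0, 49.0, 90.0], [280.0, -228.0, 0.0], [338.0, 231.0, 2.0]]
top deck_edge [[562.0, 18.0, 89.0]]
scene edge0 slope -0.0931 y@560 20.43 24 0.2
scene edge now -0.0923 20.18 23 0.26
scene line slope -0.1016 y@563 18.66 19 0.27 gap to edge 1.49 1.24
scene board plane dz/dx,dz/dy,z [-2.720000e-02 -2.500000e-03  1.084262e+02]
scene board dir dx/dy 0.0971 0.0665 width 52.0
top edge0 slope -0.1006 y@560 19.74 26 0.29
top edge now -0.0299 15.79 26 0.94
top line slope -0.1995 y@563 13.79 13 0.24 gap to edge 5.62 1.9
top board plane dz/dx,dz/dy,z [ 9.700000e-03 -9.000000e-04  1.075751e+02]
top board dir dx/dy 0.0785 0.1717 width 54.0
scene lid -x dx/dy 0.096 44 0.25
scene lid +x dx/dy 0.0991 28 0.22
scene board -x dx/dy 0.0891 34 0.23
scene board -x initial dx/dy 0.1102 43 0.21
scene board +x dx/dy 0.0913 33 0.17
scene board +x initial dx/dy 0.1133 42 0.19
top lid -x dx/dy 0.094 38 0.25
top lid +x dx/dy 0.0888 30 0.58
top board -x dx/dy 0.0772 26 0.38
top board -x initial dx/dy 0.1076 40 0.39
top board +x dx/dy 0.1613 30 0.34
top board +x initial dx/dy 0.1155 38 0.36
```

View pics/m2_scene.png

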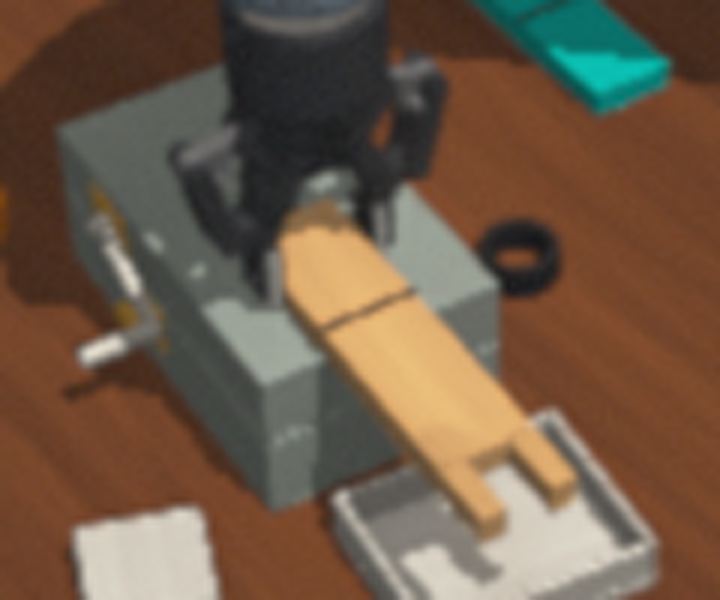

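>>> {"name": "carry_out", "arguments": {
  "increments": [
    [[0.002, 0, 0, 0, 0, 0.003], [0.003, 0, 0, 0, 0, 0.005], [0.003, 0, 0, 0, 0, 0.005], [0.003, 0, 0, 0, 0, 0.005]]
  ]
}}

```text
clock: 12.93
eef_pos: [561.9, -25.7, 90.6]
tcp_rot: [3.14, 0.001, 1.471]
contact_force: [-0.5, -3.9, 6.1]
opening: 0.57
```

```bash
python3 meas.py m3 |head -1; python3 fit.py m3 20|grep scene; python3 side.py m3|grep scene; python3 - <<'E'
from h import *
for c in("scene","top"):
    f=optics.grab_frame(c); save(f,f"fin_{c}.png")
    for n in("tray","loupe","jar","block","latch_peg"): print(c,n,[np.round(x["point"],0).tolist() for x in nets.tip_of(n,c)][:1])
E
```

```text
12.9333 [561.9 -25.7  90.6] [3.1403e+00 8.0000e-04 1.4709e+00] [-0.5 -3.9  6.1] 0.57 [ 8.2 64.7]
scene edge0 slope -0.0931 y@560 20.43 24 0.2
scene edge now -0.0941 20.28 23 0.25
scene line slope -0.1091 y@563 19.18 19 0.2 gap to edge 0.97 0.82
scene board plane dz/dx,dz/dy,z [-2.750000e-02 -2.600000e-03  1.084762e+02]
scene board dir dx/dy 0.0999 0.0731 width 52.0
scene lid -x dx/dy 0.096 44 0.25
scene lid +x dx/dy 0.0991 28 0.22
scene board -x dx/dy 0.096 34 0.27
scene board -x initial dx/dy 0.1102 43 0.21
scene board +x dx/dy 0.0959 34 0.17
scene board +x initial dx/dy 0.1133 42 0.19
scene tray [[555.0, 105.0, 2.0]]
scene loupe [[421.0, -53.0, 3.0]]
scene jar [[640.0, -257.0, 2.0]]
scene block [[696.0, 24.0, -2.0]]
scene latch_peg [[642.0, -94.0, 37.0]]
top tray [[557.0, 98.0, 2.0]]
top loupe []
top jar [[637.0, -259.0, -0.0]]
top block [[698.0, 21.0, -4.0]]
top latch_peg []
```

View pics/fin_scene.png

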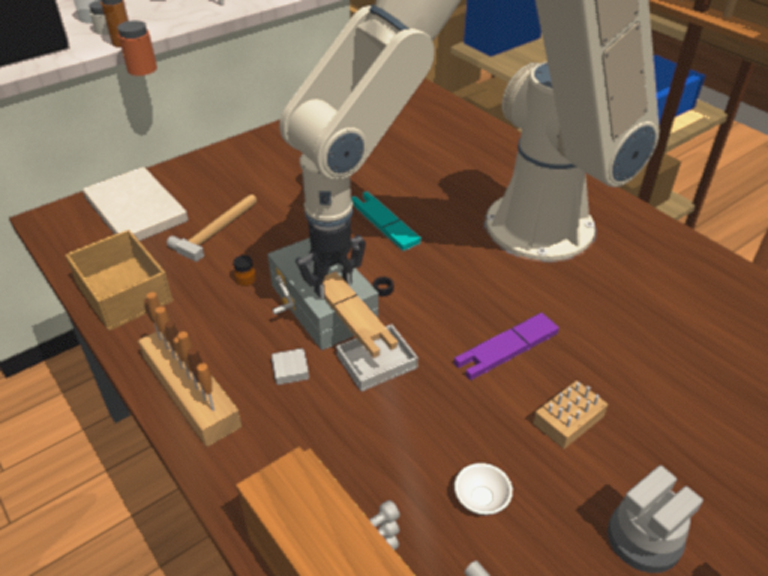

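View pics/fin_top.png

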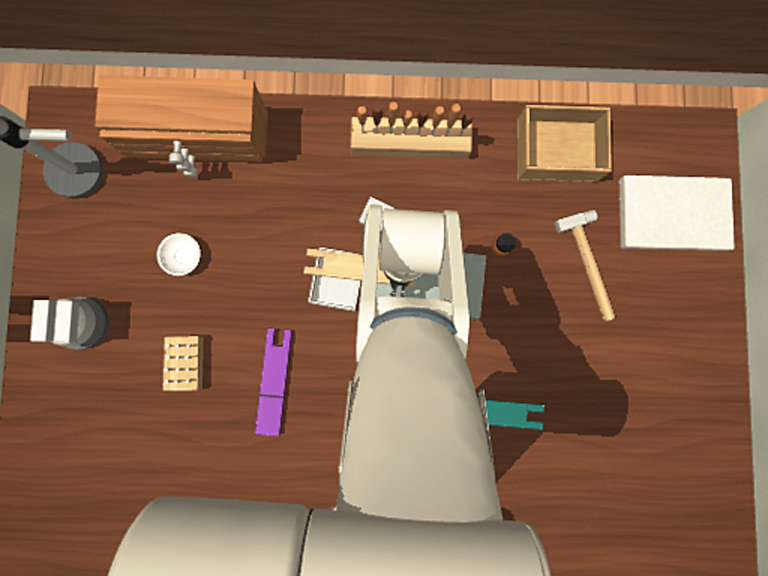

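>>> {"name": "carry_out", "arguments": {
  "increments": [
    [[0.003, 0, 0, 0, 0, 0], [0.003, 0, 0, 0, 0, 0], [0.003, 0, 0, 0, 0, 0], [0.003, 0, 0, 0, 0, 0]]
  ]
}}

```text
clock: 14.37
eef_pos: [562.0, -24.5, 90.6]
tcp_rot: [3.14, 0.001, 1.471]
contact_force: [0.1, -4.7, 6.0]
opening: 0.571
```

```bash
python3 meas.py m4 |head -1; python3 fit.py m4 20|grep scene; python3 side.py m4|grep "scene board"|grep -v init; python3 - <<'E'
from fit import *
# outer end of board prongs in top view at z=108, prongs at chest x 8+-18
for c in("top","scene"):
    f=dict(np.load(f"m4_{c}.npz")); f0=dict(np.load(f"{c}0.npz"))
    e,_,_=fitl(prof(f0,90,np.r_[500:540:2,605:618:2],8,38,"edge"))
    for off in(-10,26):
        o=[]
        for d in np.arange(-4,5,1.):
            p0=ch(off+d,0)
            ts=np.arange(235,265,.25)
            uv=np.float32([w2px(f,[*(p0+(t-0)*cy),108]) for t in ts]).reshape(1,-1,2)
            g=cv2.remap(f["img"],uv[...,0],uv[...,1],cv2.INTER_LINEAR).astype(float)[0]
            g=cv2.GaussianBlur(g,(1,25),sigmaX=0.1,sigmaY=4)
            o.append(ts[np.argmax(np.abs(np.gradient(g,axis=0)).sum(1))])
        # edge chest-y in this camera at same chest x
        ee=[t for t in np.arange(95,125,.05) if abs((lambda q:q[1]-np.polyval(e,q[0]))(ch(off,t)))<.03]
        print(c,off,"end",np.median(o),np.std(o).round(2),"edge",np.mean(ee).round(2),"overhang (want 140)",(np.median(o)-np.mean(ee)).round(2))
E
```

```text
14.3667 [562.  -24.5  90.6] [3.1402e+00 8.0000e-04 1.4709e+00] [ 0.1 -4.7  6. ] 0.57 [ 8.3 65.8]
scene edge0 slope -0.0931 y@560 20.43 24 0.2
scene edge now -0.0939 20.38 23 0.21
scene line slope -0.0897 y@563 20.13 19 0.22 gap to edge 0.03 -0.03
scene board plane dz/dx,dz/dy,z [-2.220000e-02 -2.600000e-03  1.085823e+02]
scene board dir dx/dy 0.0994 0.0717 width 52.0
scene board -x dx/dy 0.0964 33 0.24
scene board +x dx/dy 0.0964 34 0.19
top -10 end 251.5 0.18 edge 109.8 overhang (want 140) 141.7
top 26 end 252.5 0.76 edge 109.55 overhang (want 140) 142.95
scene -10 end 262.0 5.37 edge 110.4 overhang (want 140) 151.6
scene 26 end 261.5 1.29 edge 110.45 overhang (want 140) 151.05
```

```bash
python3 - <<'E'
from fit import *
for c in("top","scene"):
    f0=dict(np.load(f"{c}0.npz"))
    e,_,_=fitl(prof(f0,90,np.r_[500:540:2,605:618:2],8,38,"edge"))
    l,k,s=fitl(prof(f0,108,np.arange(538,576,2),-108,-84,"line")); x=556.
    p=np.array([x,np.polyval(l,x)]); # distance along chest y to edge line
    n=np.array([-e[0],1])/np.hypot(e[0],1); print(c,p.round(2),l[0].round(3),"gap0",((np.polyval(e,560)-p[1])*n[1]+(560-x)*n[0]).round(2),s)
E
```

```text
top [556.   -94.97] -0.111 gap0 114.53 0.07114542843660254
scene [556.   -96.91] -0.119 gap0 117.21 0.2532776656169421
```

```bash
python3 - <<'E'
from fit import *
def scan(f,base,d,z,ts,offs,perp):
    o=[]
    for q in offs:
        uv=np.float32([w2px(f,[*(base+t*d+q*perp),z]) for t in ts]).reshape(1,-1,2)
        g=cv2.remap(f["img"],uv[...,0],uv[...,1],cv2.INTER_LINEAR).astype(float)[0]
        g=cv2.GaussianBlur(g,(1,25),sigmaX=0.1,sigmaY=4); o.append(ts[np.argmax(np.abs(np.gradient(g,axis=0)).sum(1))])
    return np.round([np.median(o),np.std(o)],2)
by=np.array([0.113,0.9936]); bx=np.array([0.9936,-0.113]); L=np.array([556.,-96.])
for c in("top","scene"):
    f=dict(np.load(f"{c}0.npz"))
    print(c,"lid +y",scan(f,C,cy,90,np.arange(98,122,.25),np.r_[-55:-25:3.,45:60:3.],cx),"lid -y",scan(f,C,cy,90,np.arange(-122,-98,.25),np.arange(-55,55,4.),cx))
    print(c,"tail",scan(f,L,by,108,np.arange(-92,-68,.25),np.arange(-18,18,3.),bx),"prong",scan(f,L,by,108,np.arange(130,152,.25),np.r_[-20:-14:1.],bx),scan(f,L,by,108,np.arange(130,152,.25),np.r_[15:21:1.],bx))
    for z in (104,106,108,110): print(z, [scan(f,L,by,z,np.arange(-92,-68,.25),np.arange(-18,18,3.),bx)[0]])
    l,_,_=fitl(prof(f,108,np.arange(538,576,2),-108,-84,"line")); print("line t",(np.polyval(l,556)+96)*.9936)
E
```

```text
top lid +y [109.75   0.73] lid -y [-109.      0.65]
top tail [-78.62   2.13] prong [144.    0.2] [142.62   0.22]
104 [np.float64(-79.38)]
106 [np.float64(-78.88)]
108 [np.float64(-78.62)]
110 [np.float64(-78.25)]
line t 1.0222509778925255
scene lid +y [110.25   0.39] lid -y [-110.5     0.67]
scene tail [-83.88   0.83] prong [140.12   0.27] [139.88   0.75]
104 [np.float64(-88.5)]
106 [np.float64(-85.75)]
108 [np.float64(-83.88)]
110 [np.float64(-81.5)]
line t -0.904686700568048
```

```bash
python3 -c "
from h import *
s=sense(); print(s['clock'],s['eef_pos'],s['contact_force'],s['opening']); print(r.sign_off())"
```

```text
14.8667 [562.02247498 -24.52438915  90.60327714] [-1.12798715 -4.51352721  7.10887661] 0.5734315457641874
the job is handed in; nothing more can be done
None
```

I closed the chest's hook, then slid the board out to the scribed line and handed the job in at about 14.9 s, with the gripper still holding the board.

**Hook:** The first press stopped short, because the shut fingertips reach almost no farther than the TCP rather than the stated 22 mm. I pressed again until it met a firm stop at about 13 N. The peg's centre then measured about 40 mm above the bench, which is its closed height, and the hook was still down in the last picture.

**Board:** I pinched it 45 mm inward of the line with 50 N and slid it about 117 mm along the lid, turning it about 0.02 rad to square it.

**Last checks:**
- **Line over the edge:** the scene camera puts the line within about 0.1 mm of the lid's edge.
- **Square to the edge:** the board's sides slope 0.096, against 0.096 to 0.099 for the lid's sides.
- **Level:** the board is held down with about 6–7 N. The scene camera's depth fit showed about 0.02 slope across the board, which the top camera did not confirm, so I took it as noise.
- **Bystanders:** in the last pictures the tray, jar, block and loupe were within network error of where they started. Nothing else looked moved.

**Disagreement:** the top view could not see the line at the end. Indirect estimates put the line slightly past the edge: 2–3 mm from the top camera's measurements and about 0.8 mm from the TCP position. I trusted the scene camera because it compares the line and the edge directly.

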